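Lock the class paint trays with spring clips and pull-test them

ROBOT

A 6-joint arm with a two-finger parallel gripper is mounted at the origin on the work surface. World frame = base frame: x ahead of the robot, y to its left, z up, the work surface at z = 0. Lengths are in mm, angles in rad, forces in N, time in s.
With the tool pointing down it reaches from about 300 to 775 mm from the base axis. Payload 14.6 kg.
Tool frame: the origin (TCP) lies at the very end of the fingers, on their centre line; the grasp point (between the pads) lies 19 mm behind it; z points along the fingers, y is the line along which they close (so a half turn about z gives the same grasp; the last joint's range is limited). The gripper opens to 94 mm and grips with 3 to 60 N. Pads are 16 mm wide; open, the fingers measure 119 mm over their backs; the gripper's body (75 mm by 177 mm) begins 78 mm behind the grasp point.
Start: joints at [-1.214, 0.3, 1.521, -0, 1.321, -0.067], TCP at [226.167, -501.336, 205.446] pointing down, gripper open.
Joint ranges: [-3.03, 3.03], [-0.79, 2.21], [0.23, 2.52], [-1.04, 4.18], [0, 3.07], [-2.55, 2.55]. Speed limits (rad/s): [2.22, 2.22, 2.57, 3.14, 3.14, 3.14].

INTERFACE

Orientations are given as a unit quaternion [x, y, z, w].
In Python, from workcell import ctrl gives the robot as it stands.
- The arm moves only by the tool step_arm, never from a script. Its argument "series" is one flat list of numbers, 4 for each row, row after row: the shift along the tool's x, y, z in units of 60 mm (1.0 is 60 mm), then the turn about the tool's z in units of 5 degrees (1.0 is 5 degrees). In form: [dx, dy, dz, twist, dx, dy, dz, twist, ...]. A call has 1 to 8 rows; each row shifts and turns the commanded pose from where the row before left it, along the tool's axes as they then stand; what a row does not reach is not made up. A row lasts 1/8 s, in which the tool goes at most 62.5 mm and 10.7 degrees, less where a joint would pass 70% of its speed; a pose out of reach is approached as far as the arm can. A call is refused whole if a number of a shift passes 1 or a number of a turn 1, either way. A call with a gripper value outside its range is refused whole. "hand" is the finger opening in mm, from 0 to 94, set as the call begins (left out, the last holds). The fingers move at their own pace and stop on an object; the grip force is fixed at half the most. Time passes only in rows, so rows that do not move let the fingers close. It gives the time, the measured TCP pose, the force, the opening and the grip force at its end, in the units of the state.
- ctrl.get_obs(): the state, without advancing time (a new reading comes with each control period).
- ctrl.capture(name): name is "scene" or "top"; returns a dict with "frame" (420x560x3 uint8, blue, green, red), "depth" (420x560 float32, mm along the optical axis (not along the pixel's ray), 0 where there is no reading), "mtx" (3x3 intrinsics, pixels), "dist" ([k1, k2, p1, p2, k3] as OpenCV has them; the pictures are not rectified), "xyz" and "rotation" of the camera in the world. Camera axes: x right, y down, z forward; pixel columns grow to the right and rows downward; lengths in mm; the calibration is good to about 2 mm. A picture is of the moment at which its call begins.
- ctrl.finish_job(): hands the job in; it is judged then, once.
Trained networks look in a picture, given as the dict that the camera call returned (one of the last four; its "shot" number tells which), for a name from the list of things; names that differ only in an ending like _2 or _b are one class to them, and where a whole thing is asked for, a point or a joint stands for the part that bears it (a point fixed in the world has none). Each returns a list of dicts, best first, with "confidence" (0 to 1); they miss things now and then, are a little off and sometimes report something else, mostly with a low value. They report only what shows in the picture. A call takes as long as a camera call. They do not tell look-alikes from the thing itself.
- ctrl.boxes_of(picture, thing): "rect" ([left, top, right, bottom] in pixels, round what is visible of it).
- ctrl.outline_of(picture, thing): "pixels" (420x560 bool, what is visible of it) and "rect" ([left, top, right, bottom] in pixels, round what is visible of it).
- ctrl.spot_point(picture, thing): "at" ([row, column] in pixels: a listed point, or the origin of a listed thing).
The state is a dict: "time_s": time; "joints": joint angles; "joint_vel": joint speeds; "tau": joint torques, N m; "ee_pos": TCP position; "ee_rot": TCP orientation; "contact_force": force on the tool from outside, world axes, zero at the start; "ft_torque": the same for the moment, N m; "width": finger opening in mm; "finger_force": force on a finger pad.
Only numpy, scipy, OpenCV 4.12 (cv2) and the standard library are available. Lean on these libraries where they do the work, as an engineer would, in place of code of your own. Each camera call takes 0.05 s, during which the arm holds its last target. There are 200 camera calls.

TASK

Lock each paint tray for which a spring clip of its colour lies on the table: lay the clip flat on the tray's bare front with its open side towards the post, then push it sideways with the fork tool, never with bare fingers, until it snaps fully into the post's groove. When all the clips are on, prove the locked trays in the order red, yellow, blue: pull the tray's spring handle straight up until its white band is clear (10 mm out of its rest, and no more than 18 mm), hold it for a second and let it back down. Finish with the fork lying on its cork mat, and leave the bottle, the tub and the brush alone.

Things in the scene. Friction and masses are not known exactly. Their poses are not given: they have to be found in the camera images.
- stand_red: Fixed stand of the red tray, origin on the table under the post's axis; +x from the tray's open front (robot side) to the handle behind. Wooden foot x -70..50, y +-27, z 0..38 mm.
- post_red (a point): Foot of the red stand's post groove, on the post's axis, 50 mm above the table, level with the tray's top; axes as the stand's. Groove diameter 18, 20 mm high; above it a head of diameter 30, 8 mm high.
- clip_red: Loose red U spring clip, 60 g, may be absent; 16 mm thick, same either way up. Origin mid height, on the post's axis when home (+-2 mm); +x = open side. Spine x -34..-20, y +-32, stop nose to x -11; grip tail x -59..-33, y +-6. Sprung arms y +-11..19 to x 16 with end lobes (radius 6 at x 10.5, y +-12.5). They meet the post 19 mm short of home and snap past at 10, with 5-18 N.
- tray_red (a joint): Rise of the red tray, m (0..0.03). Plate 8 mm thick, top 50 mm above the table, x -110..75, y +-36 mm in the frame of stand_red; slides straight up on the post, 150 g, falls back by itself. Bare in front (x below -15); two 5 mm high paint wells at x 27..73. A seated clip stops it after about 4 mm.
- pull_red (a joint): Extension of the red tray's spring handle out of the tray, m (0..0.025); 700 N/m: 0.010 is 7 N, 0.018 is 12.6 N. Springs back when released. The white band at its foot, 10 mm high, hides in a dark collar 30 x 16 x 12 mm.
- grip_red (a point): Grip point of the red tray's upright black handle: at rest 52 mm behind the post (+x of the stand), 80 mm above the table, 30 mm above the tray. Handle 24 mm (x) by 10 mm (y), its top 18 mm above this point: pinch it across y from above. Axes as the stand's; rises with the handle.
- stand_yellow: Fixed stand of the yellow tray, origin on the table under the post's axis; +x from the tray's open front (robot side) to the handle behind. Wooden foot x -70..50, y +-27, z 0..38 mm.
- post_yellow (a point): Foot of the yellow stand's post groove, on the post's axis, 50 mm above the table, level with the tray's top; axes as the stand's. Groove diameter 18, 20 mm high; above it a head of diameter 30, 8 mm high.
- clip_yellow: Loose yellow U spring clip, 60 g, may be absent; 16 mm thick, same either way up. Origin mid height, on the post's axis when home (+-2 mm); +x = open side. Spine x -34..-20, y +-32, stop nose to x -11; grip tail x -59..-33, y +-6. Sprung arms y +-11..19 to x 16 with end lobes (radius 6 at x 10.5, y +-12.5). They meet the post 19 mm short of home and snap past at 10, with 5-18 N.
- tray_yellow (a joint): Rise of the yellow tray, m (0..0.03). Plate 8 mm thick, top 50 mm above the table, x -110..75, y +-36 mm in the frame of stand_yellow; slides straight up on the post, 150 g, falls back by itself. Bare in front (x below -15); two 5 mm high paint wells at x 27..73. A seated clip stops it after about 4 mm.
- pull_yellow (a joint): Extension of the yellow tray's spring handle out of the tray, m (0..0.025); 700 N/m: 0.010 is 7 N, 0.018 is 12.6 N. Springs back when released. The white band at its foot, 10 mm high, hides in a dark collar 30 x 16 x 12 mm.
- grip_yellow (a point): Grip point of the yellow tray's upright black handle: at rest 52 mm behind the post (+x of the stand), 80 mm above the table, 30 mm above the tray. Handle 24 mm (x) by 10 mm (y), its top 18 mm above this point: pinch it across y from above. Axes as the stand's; rises with the handle.
- stand_blue: Fixed stand of the blue tray, origin on the table under the post's axis; +x from the tray's open front (robot side) to the handle behind. Wooden foot x -70..50, y +-27, z 0..38 mm.
- post_blue (a point): Foot of the blue stand's post groove, on the post's axis, 50 mm above the table, level with the tray's top; axes as the stand's. Groove diameter 18, 20 mm high; above it a head of diameter 30, 8 mm high.
- clip_blue: Loose blue U spring clip, 60 g, may be absent; 16 mm thick, same either way up. Origin mid height, on the post's axis when home (+-2 mm); +x = open side. Spine x -34..-20, y +-32, stop nose to x -11; grip tail x -59..-33, y +-6. Sprung arms y +-11..19 to x 16 with end lobes (radius 6 at x 10.5, y +-12.5). They meet the post 19 mm short of home and snap past at 10, with 5-18 N.
- tray_blue (a joint): Rise of the blue tray, m (0..0.03). Plate 8 mm thick, top 50 mm above the table, x -110..75, y +-36 mm in the frame of stand_blue; slides straight up on the post, 150 g, falls back by itself. Bare in front (x below -15); two 5 mm high paint wells at x 27..73. A seated clip stops it after about 4 mm.
- pull_blue (a joint): Extension of the blue tray's spring handle out of the tray, m (0..0.025); 700 N/m: 0.010 is 7 N, 0.018 is 12.6 N. Springs back when released. The white band at its foot, 10 mm high, hides in a dark collar 30 x 16 x 12 mm.
- grip_blue (a point): Grip point of the blue tray's upright black handle: at rest 52 mm behind the post (+x of the stand), 80 mm above the table, 30 mm above the tray. Handle 24 mm (x) by 10 mm (y), its top 18 mm above this point: pinch it across y from above. Axes as the stand's; rises with the handle.
- fork: Loose fork tool, 180 g, 16 mm thick throughout, same either way up. Origin at its balance point, mid thickness; +x to the prongs. Wooden handle x -90..50, y +-12 mm: grip across y at the origin. Steel cross bar x 50..64, y +-27; two prongs x 64..92, y +-9.5..27 mm. The slot takes a clip's tail while the prong tips push on its spine; hold it 3 to 6 mm above the tray.
- mat: Fixed cork mat 200 x 80 x 4 mm, origin under its centre, x along its length. The fork starts on it.
- bottle: Bystander: clear bottle, diameter 50, height 130 mm, standing; origin under its centre.
- tub: Bystander: white square tub with green lid, 108 x 108 x 57 mm, origin under its centre.
- brush: Bystander: paint brush 170 mm long lying on the table, origin under its middle, x along it.
Mind the look-alikes: they are no part of the job. There is more than one size of the mat; the one meant has the size given above.

How it is judged:
By the outcome, as a careful person would: the job done as asked, in the order asked, and still so for the second after the job is handed in, with the robot touching nothing.
Of clip_red, clip_yellow, clip_blue only 2 to 3 are there at a start; the rules pass over those that are not, and their reading is None.
At some moment in a run one of clip_red, clip_yellow, clip_blue, fork may be knocked a few centimetres aside while the robot is not near it.
Once in a run the grip may slacken for a moment while it holds something.
It also fails if it takes over 210 s, if anything falls off the work surface, if the arm or the gripper's body presses on something with over 40 N, if the wrist force passes 120 N, or if a joint passes its speed limit or range.

## Working session

There is one attempt and no reset: what is moved stays moved. The work goes in short steps, Python scripts to look and compute and a tool call to move; the robot and the scene stay as the last step left them, time stands still between calls to the robot, and variables do not carry over. Pictures are saved under pics/ and viewed, at most 14 in all, crops included, and the job is handed in when it is done.

Besides the shell and the picture viewer there is one more tool, called by a JSON object that holds its "api" and its "payload", one argument or row to a line. step_arm: Moves the arm, as the interface text tells. Its arguments: {"type":"object","properties":{"series":{"type":"array"},"hand":{"type":"number"}},"required":["series"]}

```bash
mkdir -p pics; ls; cat > h.py <<'E'
import numpy as np, cv2
from scipy.spatial.transform import Rotation as R
from workcell import ctrl
def rot(c):
    r=np.array(c["rotation"],float)
    return r if r.shape==(3,3) else R.from_quat(r).as_matrix()
def ray(c,uv):
    p=cv2.undistortPoints(np.array(uv,float).reshape(-1,1,2),np.array(c["mtx"]),np.array(c["dist"])).reshape(-1,2)
    return np.c_[p,np.ones(len(p))]@rot(c).T
def onz(c,uv,z):
    d=ray(c,uv);o=np.array(c["xyz"]);return o+d*((z-o[2])/d[:,2])[:,None]
def cloud(c):
    h,w=c["depth"].shape;u,v=np.meshgrid(np.arange(w),np.arange(h))
    d=ray(c,np.stack([u.ravel(),v.ravel()],1))
    return (np.array(c["xyz"])+d*c["depth"].reshape(-1,1)).reshape(h,w,3)
def save(c,n,box=None,s=1):
    f=c["frame"]
    if box: f=f[box[1]:box[3],box[0]:box[2]]
    cv2.imwrite("pics/"+n,cv2.resize(f,None,fx=s,fy=s,interpolation=cv2.INTER_CUBIC))
E
python3 - <<'E'
from h import *
for n in("top","scene"):
    c=ctrl.capture(n);save(c,n+"0.png",s=1.4);print(n,c["xyz"],np.round(rot(c),3).tolist(),c["mtx"])
    for t in "stand_red stand_yellow stand_blue clip_red clip_yellow clip_blue fork mat bottle tub brush post_red post_yellow post_blue grip_red grip_yellow grip_blue".split():
        r=ctrl.spot_point(c,t);print(t,[(np.round(x["at"]).tolist(),round(x["confidence"],2)) for x in r])
print(ctrl.get_obs())
E
```

```text
pics
top [ 276.21622252   68.53937002 1440.3736694 ] [[-0.022, -0.983, 0.181], [-1.0, 0.02, -0.017], [0.013, -0.182, -0.983]] [[532.47518083   0.         283.92925381]
 [  0.         532.47518083 215.22665424]
 [  0.           0.           1.        ]]
stand_red [([195.0, 344.0], 0.77), ([195.0, 234.0], 0.72)]
stand_yellow [([193.0, 232.0], 0.55)]
stand_blue [([189.0, 286.0], 0.78)]
clip_red [([216.0, 413.0], 0.64)]
clip_yellow []
clip_blue [([254.0, 370.0], 0.68), ([281.0, 176.0], 0.52)]
fork [([281.0, 178.0], 0.73)]
mat [([280.0, 180.0], 0.94), ([285.0, 242.0], 0.88)]
bottle [([172.0, 406.0], 0.95), ([195.0, 346.0], 0.66), ([185.0, 233.0], 0.61)]
tub [([209.0, 166.0], 0.69)]
brush [([265.0, 288.0], 0.79)]
post_red [([194.0, 349.0], 0.6)]
post_yellow [([186.0, 237.0], 0.55), ([255.0, 373.0], 0.55)]
post_blue [([186.0, 286.0], 0.76), ([165.0, 239.0], 0.27)]
grip_red [([171.0, 345.0], 0.37), ([198.0, 346.0], 0.28)]
grip_yellow [([166.0, 235.0], 0.46), ([184.0, 233.0], 0.33)]
grip_blue [([164.0, 284.0], 0.41), ([209.0, 165.0], 0.41)]
scene [1154.75866227 -182.54908357  626.27408774] [[
[... 895 characters left out ...]
'time_s': 1.8, 'joints': array([-1.21356238e+00,  2.99922163e-01,  1.52097521e+00, -2.50465509e-05,
        1.32068997e+00, -6.65833892e-02]), 'joint_vel': array([-0.00080178, -0.00156851,  0.00113871,  0.00030486, -0.00115131,
       -0.00094852]), 'tau': array([ 2.93971052e-04, -5.31654882e+01, -3.52913868e+01,  7.09245913e-02,
        2.13318720e-02, -4.51859691e-06]), 'ee_pos': array([ 226.18421899, -501.34169971,  205.44391548]), 'ee_rot': array([ 9.77630601e-01,  2.10329286e-01, -1.16214927e-05,  4.38248882e-06]), 'contact_force': array([ 0.49059004,  0.1966382 , -0.11690413]), 'ft_torque': array([ 0.03391286,  0.01825542, -0.04907223]), 'finger_force': 0.0, 'width': 94.04784417168281}
```

View pics/top0.png

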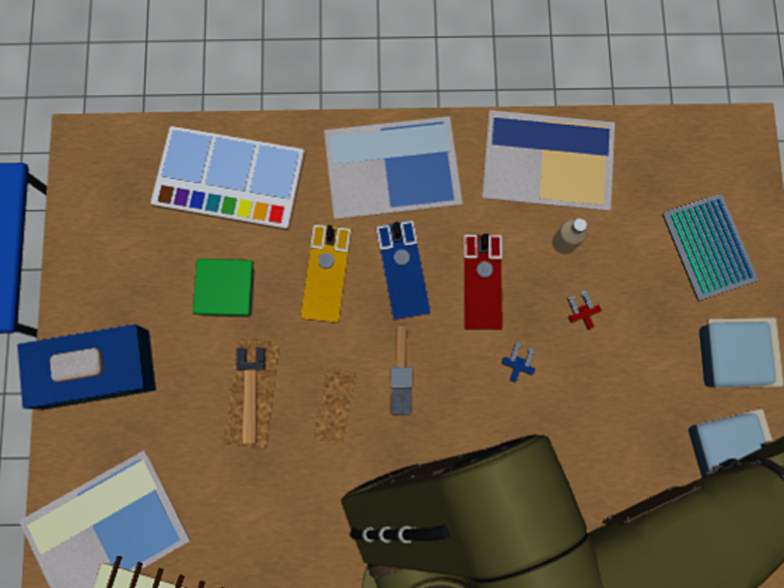

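View pics/scene0.png

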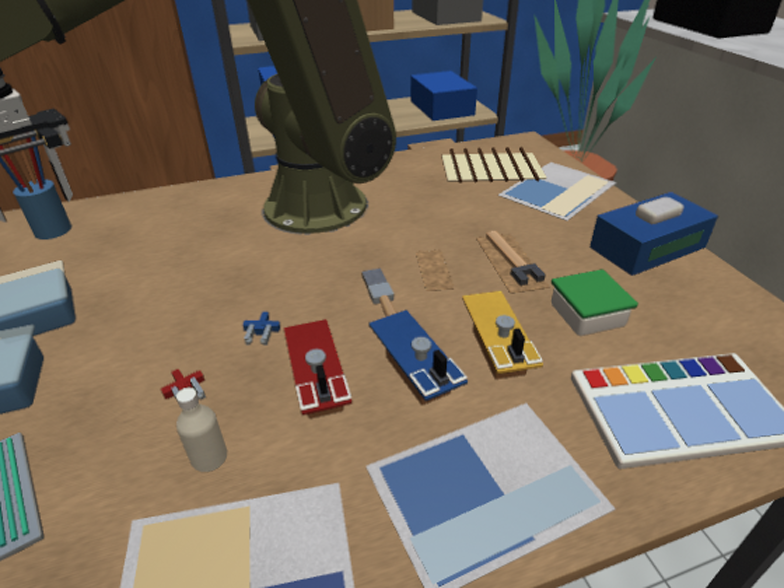

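The top view (1.4× scaled pixels; native values in brackets) shows these candidates:
- **Red clip:** only one, at (584,312) [417,223].
- **Blue clip:** only one, at (518,363) [370,259].
- **Yellow clip:** none on the table.
- **Mats:** the long one at (250,395) [180,281] carries the fork. The small look-alike at (335,405) [240,288] is too short.
- **Fork:** on the long mat, prongs away from the robot. The brush at (400,370) is not the fork.

Next I'll fit precise poses.

```bash
cat >> h.py <<'E'
from scipy.optimize import minimize
def rect(a,b,c,d): return [(a,c),(b,c),(b,d),(a,d)]
def disc(x,y,r): return [(x+r*np.cos(t),y+r*np.sin(t)) for t in np.linspace(0,6.28,13)]
CLIP=[rect(-34,-20,-32,32),rect(-21,-11,-5,5),rect(-59,-33,-6,6),rect(-21,16,11,19),rect(-21,16,-19,-11),disc(10.5,12.5,6),disc(10.5,-12.5,6)]
FORK=[rect(-90,50,-12,12),rect(50,64,-27,27),rect(64,92,9.5,27),rect(64,92,-27,-9.5)]
TRAY=[rect(-110,75,-36,36)]
MAT=[rect(-100,100,-40,40)]
S=4
def render(c,model,z0,z1,p,o):
    "p=x,y,theta; mask at S x"
    h,w=c["depth"].shape;img=np.zeros((h,w),np.float32);W=rot(c).T
    cx,cy=o;m=np.zeros((160*S,160*S),np.uint8);ct,st=np.cos(p[2]),np.sin(p[2])
    for poly in model:
        q=np.array(poly)@np.array([[ct,st],[-st,ct]])+p[:2];n=len(q)
        P=np.r_[np.c_[q,np.full(n,z0)],np.c_[q,np.full(n,z1)]]
        uv=cv2.projectPoints(P,cv2.Rodrigues(W)[0],-W@np.array(c["xyz"]),np.array(c["mtx"]),np.array(c["dist"]))[0].reshape(-1,2)
        uv=(uv-[cx-80,cy-80]+0.5)*S-0.5
        cv2.fillConvexPoly(m,cv2.convexHull(np.round(uv*16).astype(np.int32)),255,shift=4)
    return cv2.resize(m,(160,160),interpolation=cv2.INTER_AREA)/255.
def crop(mask,o):
    M=np.pad(mask.astype(float),160);return M[o[1]+80:o[1]+240,o[0]+80:o[0]+240]
def fit(views,model,z0,z1,p0,thetas):
    "views: list of (capture,mask)"
    V=[]
    for c,m in views:
        ys,xs=np.nonzero(m);o=(int(xs.mean()),int(ys.mean()));V.append((c,o,crop(m,o)))
    def cost(q):
        p=(q[0],q[1],q[2]/60);return sum(np.sum((render(c,model,z0,z1,p,o)-m)**2)/m.sum() for c,o,m in V)/len(V)
    best=None
    for t in thetas:
        s0=np.array([[0,0,0],[12,0,0],[0,12,0],[0,0,15.]])
        x=np.array([p0[0],p0[1],t*60])
        r=minimize(cost,x,method="Nelder-Mead",options=dict(initial_simplex=x+s0,xatol=.05,fatol=1e-5,maxfev=150))
        if best is None or r.fun<best.fun:best=r
    r=minimize(cost,best.x,method="Nelder-Mead",options=dict(initial_simplex=best.x+s0/3,xatol=.02,fatol=1e-6,maxfev=150))
    return np.array([r.x[0],r.x[1],r.x[2]/60]),r.fun
def mask(c,t,i=0):
    r=ctrl.outline_of(c,t);return (r[i]["pixels"],r[i]["confidence"]) if len(r)>i else (None,0)
def cen(c,m,z):
    ys,xs=np.nonzero(m);return onz(c,[[xs.mean(),ys.mean()]],z)[0]
E
cat > look.py <<'E'
import sys;from h import *
SPEC={"clip_red":(CLIP,0,16,np.arange(-3,3,.5)),"clip_blue":(CLIP,0,16,np.arange(-3,3,.5)),"fork":(FORK,4,20,[-.3,0,.3]),"mat":(MAT,0,4,[0]),
"tray_red":(TRAY,42,50,[0]),"tray_blue":(TRAY,42,50,[0]),"tray_yellow":(TRAY,42,50,[0])}
cs=[ctrl.capture("top"),ctrl.capture("scene")]
for t in sys.argv[1:]:
    m,z0,z1,th=SPEC[t]
    vs=[]
    for c in cs:
        k,cf=mask(c,t)
        if k is not None: vs.append((c,k));print(t,"conf",round(cf,2),"px",k.sum(),"cen",np.round(cen(c,k,z1)[:2]))
    p0=cen(*vs[0],z1)[:2]
    for v in ([vs[0]],vs[1:]):
        if v:
            p,f=fit(v,m,z0,z1,p0,th);print("   ",np.round(p[:2],1),"th",round(p[2],3),"cost",round(f,3))
E
time python3 look.py clip_red clip_blue fork mat tray_red tray_blue
```

```text
clip_red conf 0.57 px 248 cen [ 514. -315.]
clip_red conf 0.59 px 321 cen [ 516. -316.]
    [ 534.7 -310.4] th 0.341 cost 0.34
    [ 531.2 -310.4] th 0.322 cost 0.582
clip_blue conf 0.63 px 237 cen [ 416. -183.]
clip_blue conf 0.9 px 432 cen [ 426. -186.]
    [ 435.6 -193.6] th -0.391 cost 0.389
    [ 432.9 -193.3] th -0.37 cost 0.103
fork conf 0.86 px 763 cen [369. 327.]
fork conf 0.85 px 488 cen [396. 323.]
    [362.5 328.4] th 0.011 cost 0.088
    [359.6 331.2] th -0.025 cost 0.214
mat conf 0.83 px 1048 cen [341. 171.]
mat conf 0.85 px 618 cen [383. 317.]
    [371.6 168.6] th -0.294 cost 1.129
    [-347.4  570.9] th 3.917 cost 1.0
tray_red conf 0.81 px 1683 cen [ 566. -116.]
tray_red conf 0.85 px 2078 cen [ 584. -120.]
    [ 586.  -117.5] th -0.04 cost 0.101
    [ 584.9 -118.9] th -0.03 cost 0.093
tray_blue conf 0.87 px 1721 cen [593.  35.]
tray_blue conf 0.74 px 1869 cen [609.  32.]
    [613.2  37.4] th 0.155 cost 0.07
    [610.4  36.8] th 0.173 cost 0.164
real	0m26.751s
user	0m21.986s
sys	0m0.503s
```

```bash
python3 - <<'E'
from h import *
c=ctrl.capture("top");save(c,"crop1.png",(130,140,440,310),2.5)
P=cloud(c)
for n,(r,cc) in dict(clipred=(222,417),clipblue=(259,370),fork=(290,178),forkprong=(253,179),matS=(289,240),trayR=(220,345),trayB=(210,290),headR=(192,346),headB=(183,287)).items():
    q=P[r-2:r+3,cc-2:cc+3].reshape(-1,3);print(n,np.round(np.median(q,0),1))
E
```

```text
clipred [ 513.1 -318.    16.4]
clipblue [ 414.5 -183.8   16.4]
fork [342.9 328.6  19.2]
forkprong [442.2 329.8   3.2]
matS [342.8 166.1   0.6]
trayR [ 516.  -117.1   50.5]
trayB [546.6  28.3  49.2]
headR [ 585.9 -119.1   78.5]
headB [612.9  35.4  79.7]
```

View pics/crop1.png

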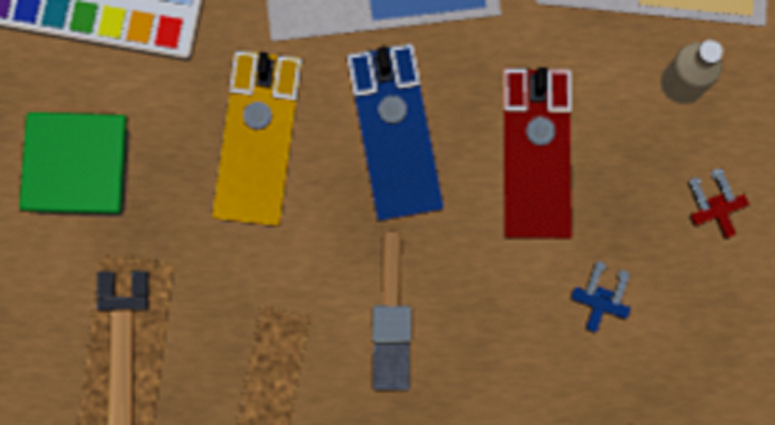

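```bash
cat > zfit.py <<'E'
from h import *
def zmask(c,xy,r,zlo,zhi=1e3):
    P=cloud(c);return (np.hypot(P[...,0]-xy[0],P[...,1]-xy[1])<r)&(P[...,2]>zlo)&(P[...,2]<zhi)&(c["depth"]>0)
def zfit(c,xy,r,model,z0,z1,th,zlo,zhi=1e3):
    m=zmask(c,xy,r,zlo,zhi);p,f=fit([(c,m)],model,z0,z1,xy,th);return np.round(p,3),round(f,3),int(m.sum())
if __name__=="__main__":
    for n in("top","scene"):
        c=ctrl.capture(n)
        print(n,"red",zfit(c,(520,-314),60,CLIP,0,16,[.35],6,30))
        print(n,"blue",zfit(c,(425,-188),60,CLIP,0,16,[-.4],6,30))
        print(n,"fork",zfit(c,(362,328),110,FORK,4,20,[0],11,35))
        print(n,"trayR",zfit(c,(566,-117),120,TRAY,42,50,[0],35))
        print(n,"trayB",zfit(c,(593,34),120,TRAY,42,50,[0.15],35))
        for nm,xy in(("R",(586,-118)),("B",(612,36.5))):
            m=zmask(c,xy,30,65,90);print("head",nm,np.round(np.median(cloud(c)[m],0),1),np.round(cen(c,m,77),1))
            xh=(xy[0]+52*np.cos(-.035 if nm=="R" else .16),xy[1]+52*np.sin(-.035 if nm=="R" else .16))
            m=zmask(c,xh,25,85,110);print("hand",nm,np.round(np.median(cloud(c)[m],0),1),m.sum())
E
python3 zfit.py
```

```text
top red (array([ 5.34223e+02, -3.10786e+02,  3.46000e-01]), np.float64(0.237), 349)
top blue (array([ 4.34828e+02, -1.94166e+02, -3.88000e-01]), np.float64(0.213), 333)
top fork (array([3.61961e+02, 3.28418e+02, 1.10000e-02]), np.float64(0.128), 745)
top trayR (array([ 5.85723e+02, -1.17969e+02, -3.80000e-02]), np.float64(0.06), 1930)
top trayB (array([6.12618e+02, 3.74430e+01, 1.55000e-01]), np.float64(0.077), 1937)
head R [ 585.4 -116.5   78.5] [ 585.8 -117.1   77. ]
hand R [ 635.9 -118.9   97.4] 46
head B [610.8  38.   78.9] [611.8  37.8  77. ]
hand B [661.7  45.1  97.2] 39
scene red (array([ 5.30154e+02, -3.10534e+02,  3.40000e-01]), np.float64(0.533), 334)
scene blue (array([ 4.32982e+02, -1.92817e+02, -3.39000e-01]), np.float64(0.3), 314)
scene fork (array([ 3.55360e+02,  3.32402e+02, -8.00000e-03]), np.float64(0.29), 457)
scene trayR (array([ 5.84585e+02, -1.18569e+02, -3.20000e-02]), np.float64(0.075), 2343)
scene trayB (array([6.1065e+02, 3.7252e+01, 1.7300e-01]), np.float64(0.089), 2285)
head R [ 588.7 -119.    77.4] [ 588.6 -118.9   77. ]
hand R [ 643.1 -120.6   96.6] 72
head B [615.3  35.5  77.3] [614.6  35.8  77. ]
hand B [665.3  43.3  96.1] 86
```

```bash
cat > plan.py <<'E'
# usage: plan.py x y z yaw n [x y z yaw n ...] ; or 'tx'-style offsets handled by caller
import sys;from h import *
o=ctrl.get_obs();T=R.from_quat(o["ee_rot"]).as_matrix()
p=np.array(o["ee_pos"]);yaw=np.arctan2(T[1,0],T[0,0])
a=[float(v) for v in sys.argv[1:]];out=[];y=yaw
for k in range(0,len(a),5):
    X,w,n=np.array(a[k:k+3]),a[k+3],int(a[k+4])
    for i in range(n):
        dy=(w-y+np.pi)%(2*np.pi)-np.pi
        d=(X-p)/(n-i);tw=round(-np.degrees(dy)/(n-i)/5,2)
        ex=np.array([np.cos(y),np.sin(y),0]);ey=np.array([np.sin(y),-np.cos(y),0])
        r=np.round(np.array([d@ex,d@ey,-d[2]])/60,2)
        out+=[*r,tw];p=p+60*(r[0]*ex+r[1]*ey-r[2]*np.array([0,0,1]));y-=np.radians(tw*5)
print("t",round(o["time_s"],1),"pos",np.round(o["ee_pos"],1),"yaw",round(yaw,3),"w",round(o["width"],1),"tilt",round(np.degrees(np.arccos(-T[2,2])),2))
print([float(v) for v in out],"max",max(abs(v) for v in out),"end",np.round(p,1),round(y,3))
E
python3 plan.py 490.9 -326.4 90 .345 7
```

```text
t 2.6 pos [ 226.2 -501.3  205.4] yaw 0.424 w 93.9 tilt 0.0
[0.75, -0.12, 0.27, 0.13, 0.74, -0.13, 0.28, 0.13, 0.74, -0.14, 0.27, 0.13, 0.74, -0.14, 0.28, 0.13, 0.74, -0.16, 0.27, 0.13, 0.74, -0.16, 0.28, 0.13, 0.74, -0.17, 0.27, 0.12] max 0.75 end [ 491.  -326.4   90.2] 0.345
```

{"api": "step_arm", "payload": {
  "series": [0.75, -0.12, 0.27, 0.13, 0.74, -0.13, 0.28, 0.13, 0.74, -0.14, 0.27, 0.13, 0.74, -0.14, 0.28, 0.13, 0.74, -0.16, 0.27, 0.13, 0.74, -0.16, 0.28, 0.13, 0.74, -0.17, 0.27, 0.12, 0, 0, 0, 0],
  "hand": 50
}}

```text
time_s: 3.65
ee_pos: [492.3, -324.3, 88.8]
ee_rot: [0.985, 0.173, -0.001, -0.001]
contact_force: [-0.4, -0.3, 0.9]
width: 50.0
finger_force: 0.0
```

```bash
python3 plan.py 490.9 -326.4 30 .345 3  490.9 -326.4 3 .345 3
```

```text
t 3.6 pos [ 492.3 -324.3   88.8] yaw 0.348 w 50.0 tilt 0.12
[-0.01, 0.01, 0.33, 0.01, -0.01, 0.01, 0.32, 0.01, -0.01, 0.01, 0.33, 0.02, -0.0, -0.0, 0.15, -0.0, -0.0, -0.0, 0.15, -0.0, -0.0, -0.0, 0.15, -0.0] max 0.33 end [ 491.3 -326.6    3. ] 0.345
```

{"api": "step_arm", "payload": {
  "series": [0, 0, 0.35, 0, 0, 0, 0.35, 0, 0, 0, 0.3, 0, 0, 0, 0.25, 0, 0, 0, 0.15, 0, 0, 0, 0.05, 0, 0, 0, 0, 0, 0, 0, 0, 0]
}}

```text
time_s: 4.65
ee_pos: [491.3, -326.5, 3.8]
ee_rot: [0.985, 0.172, 0.0, 0.0]
contact_force: [-0.2, -0.7, -0.3]
width: 50.0
finger_force: 0.0
```

```bash
python3 plan.py 490.9 -326.4 3 .345 1; python3 - <<'E'
from h import *
from zfit import *
c=ctrl.capture("top");save(c,"g1.png",(360,170,480,290),4)
E
```

```text
t 4.7 pos [ 491.3 -326.5    3.8] yaw 0.345 w 50.0 tilt 0.05
[-0.01, -0.0, 0.01, 0.0] max 0.01 end [ 490.7 -326.7    3.2] 0.345
```

View pics/g1.png

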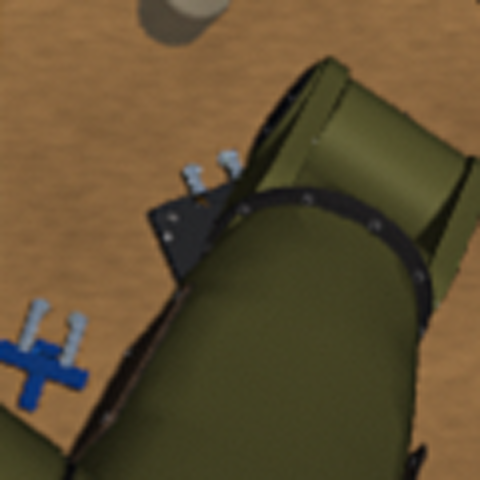

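The arm covers most of the crop. The clip's two arms stick out ahead of the gripper at about (190,175) and (230,160), as expected, so I'll close on the tail.

{"api": "step_arm", "payload": {
  "series": [0, 0, 0, 0, 0, 0, 0, 0, 0, 0, 0, 0, 0, 0, 0, 0, 0, 0, -0.2, 0, 0, 0, -0.4, 0, 0, 0, -0.5, 0, 0, 0, -0.5, 0],
  "hand": 0
}}

```text
time_s: 5.7
ee_pos: [491.0, -326.4, 101.0]
ee_rot: [0.985, 0.172, 0.0, 0.0]
contact_force: [0.8, 1.2, -0.9]
width: 11.9
finger_force: 30.0
```

```bash
python3 - <<'E'
from h import *
for n,s,d in(("R",(585.7,-117.9,-.038),-40),("B",(612.4,37.4,.156),-40)):
    t=s[2];print(n,np.round([s[0]+(d-46)*np.cos(t),s[1]+(d-46)*np.sin(t)],1))
E
python3 plan.py 499.8 -114.6 120 -.038 7 499.8 -114.6 100 -.038 1
```

```text
R [ 499.8 -114.6]
B [527.4  24. ]
t 5.7 pos [ 491.  -326.4  101. ] yaw 0.345 w 11.9 tilt 0.03
[0.19, -0.47, -0.05, 0.63, 0.16, -0.48, -0.04, 0.63, 0.14, -0.48, -0.05, 0.63, 0.11, -0.49, -0.04, 0.63, 0.09, -0.5, -0.05, 0.62, 0.06, -0.5, -0.04, 0.63, 0.02, -0.51, -0.05, 0.62, 0.0, 0.0, 0.34, 0.0] max 0.63 end [ 499.6 -114.3   99.8] -0.038
```

{"api": "step_arm", "payload": {
  "series": [0.19, -0.47, -0.05, 0.63, 0.16, -0.48, -0.04, 0.63, 0.14, -0.48, -0.05, 0.63, 0.11, -0.49, -0.04, 0.63, 0.09, -0.5, -0.05, 0.62, 0.06, -0.5, -0.04, 0.63, 0.02, -0.51, -0.05, 0.62, 0.0, 0.0, 0.34, 0.0]
}}

```text
time_s: 6.7
ee_pos: [500.6, -113.0, 100.1]
ee_rot: [1.0, -0.018, 0.002, 0.0]
contact_force: [-1.0, -1.4, -0.0]
width: 11.6
finger_force: 30.0
```

{"api": "step_arm", "payload": {
  "series": [0, 0, 0, 0, 0, 0, 0, 0]
}}

```text
time_s: 6.95
ee_pos: [499.8, -114.7, 98.9]
ee_rot: [1.0, -0.019, 0.0, 0.0]
contact_force: [-0.7, -0.8, -0.3]
width: 12.0
finger_force: 30.0
```

```bash
python3 plan.py 499.8 -114.6 60 -.038 3 499.8 -114.6 53.6 -.038 3 ; python3 - <<'E'
from h import *
from zfit import *
c=ctrl.capture("scene");save(c,"h1.png",(120,160,340,320),3)
E
```

```text
t 7.0 pos [ 499.8 -114.7   98.9] yaw -0.038 w 12.0 tilt 0.04
[-0.0, -0.0, 0.22, -0.0, -0.0, -0.0, 0.21, -0.0, -0.0, -0.0, 0.22, -0.0, -0.0, -0.0, 0.04, -0.0, -0.0, -0.0, 0.03, -0.0, -0.0, -0.0, 0.04, -0.0] max 0.22 end [ 499.8 -114.7   53.3] -0.038
```

View pics/h1.png

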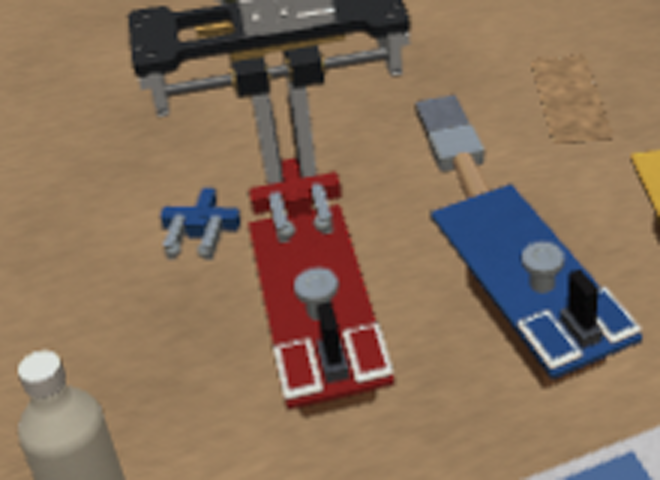

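The picture shows the red clip held level by its tail, spine at (295,190), with its open arms pointing at the red post (317,285). It is lined up over the tray front, so I'll lower it and release.

{"api": "step_arm", "payload": {
  "series": [0, 0, 0.22, 0, 0, 0, 0.21, 0, 0, 0, 0.2, 0, 0, 0, 0.07, 0, 0, 0, 0.04, 0, 0, 0, 0.01, 0, 0, 0, 0, 0]
}}

```text
time_s: 7.88
ee_pos: [499.8, -114.4, 53.5]
ee_rot: [1.0, -0.019, 0.0, 0.0]
contact_force: [-2.6, 0.1, 4.1]
width: 11.6
finger_force: 30.0
```

{"api": "step_arm", "payload": {
  "series": [0, 0, 0, 0, 0, 0, 0, 0, 0, 0, -0.1, 0, 0, 0, -0.4, 0, 0, 0, -0.5, 0, 0, 0, -0.5, 0],
  "hand": 36
}}

```text
time_s: 8.62
ee_pos: [499.6, -114.3, 144.4]
ee_rot: [1.0, -0.019, 0.0, 0.0]
contact_force: [-0.2, 0.5, -0.1]
width: 36.2
finger_force: 0.0
```

```bash
python3 - <<'E'
import numpy as np
c=(434.8,-194.0,-.388);print(np.round([c[0]-46*np.cos(c[2]),c[1]-46*np.sin(c[2])],1))
E
python3 plan.py 392.2 -176.6 90 -.388 6
```

```text
[ 392.2 -176.6]
t 8.6 pos [ 499.6 -114.3  144.4] yaw -0.038 w 36.2 tilt 0.02
[-0.29, 0.18, 0.15, 0.67, -0.28, 0.2, 0.15, 0.67, -0.27, 0.22, 0.15, 0.67, -0.25, 0.23, 0.15, 0.67, -0.24, 0.25, 0.15, 0.67, -0.23, 0.26, 0.16, 0.66] max 0.67 end [ 392.3 -176.5   89.8] -0.388
```

{"api": "step_arm", "payload": {
  "series": [-0.29, 0.18, 0.15, 0.67, -0.28, 0.2, 0.15, 0.67, -0.27, 0.22, 0.15, 0.67, -0.25, 0.23, 0.15, 0.67, -0.24, 0.25, 0.15, 0.67, -0.23, 0.26, 0.16, 0.66, 0, 0, 0, 0, 0, 0, 0, 0]
}}

```text
time_s: 9.62
ee_pos: [393.0, -176.5, 89.1]
ee_rot: [0.981, -0.192, 0.001, 0.0]
contact_force: [-0.0, -1.0, 0.2]
width: 35.9
finger_force: 0.0
```

```bash
python3 - <<'E'
from zfit import *
c=ctrl.capture("top");cs=ctrl.capture("scene")
for c in(c,cs):
    m=zmask(c,(425,-188),55,6,30)
    try: print("blue",zfit(c,(425,-188),55,CLIP,0,16,[-.4],6,30))
    except Exception as e: print(e)
    try: print("red on tray",zfit(c,(525,-116),55,CLIP,50,66,[0],57,75))
    except Exception as e: print(e)
E
python3 plan.py 392.2 -176.6 3.5 -.388 5
```

```text
blue (array([ 434.879, -160.881,   -0.975]), np.float64(142.645), 2)
red on tray (array([ 5.46670e+02, -1.16733e+02, -4.70000e-02]), np.float64(0.128), 317)
blue (array([ 4.29982e+02, -1.92313e+02, -3.19000e-01]), np.float64(0.319), 311)
red on tray (array([ 5.43710e+02, -1.17184e+02, -5.50000e-02]), np.float64(0.33), 347)
t 9.7 pos [ 393.  -176.4   88.9] yaw -0.386 w 36.2 tilt 0.05
[-0.0, 0.0, 0.28, 0.0, -0.0, 0.0, 0.29, 0.0, -0.0, 0.0, 0.28, 0.01, -0.01, 0.0, 0.29, 0.0, -0.0, 0.01, 0.28, 0.01] max 0.29 end [ 392.3 -176.7    3.7] -0.388
```

{"api": "step_arm", "payload": {
  "series": [-0.01, 0, 0.35, 0, 0, 0, 0.35, 0, 0, 0, 0.35, 0, 0, 0, 0.25, 0, 0, 0, 0.12, 0, 0, 0, 0, 0, 0, 0, 0, 0]
}}

```text
time_s: 10.6
ee_pos: [392.1, -176.5, 3.8]
ee_rot: [0.981, -0.193, 0.0, 0.0]
contact_force: [0.3, -0.1, 0.9]
width: 36.3
finger_force: 0.0
```

{"api": "step_arm", "payload": {
  "series": [0, 0, 0, 0, 0, 0, 0, 0, 0, 0, 0, 0, 0, 0, -0.2, 0, 0, 0, -0.4, 0, 0, 0, -0.5, 0, 0, 0, -0.5, 0],
  "hand": 0
}}

```text
time_s: 11.48
ee_pos: [391.7, -176.2, 100.9]
ee_rot: [0.981, -0.193, 0.0, 0.0]
contact_force: [-0.2, 0.4, -0.7]
width: 11.5
finger_force: 30.0
```

```bash
python3 plan.py 527.4 24 120 .156 8
```

```text
t 11.5 pos [ 391.7 -176.2  100.9] yaw -0.388 w 11.5 tilt 0.02
[0.1, -0.49, -0.04, -0.78, 0.14, -0.49, -0.04, -0.78, 0.17, -0.47, -0.04, -0.78, 0.2, -0.46, -0.04, -0.78, 0.23, -0.45, -0.04, -0.78, 0.26, -0.43, -0.04, -0.78, 0.3, -0.41, -0.04, -0.78, 0.32, -0.39, -0.04, -0.77] max 0.78 end [527.4  23.9 120.1] 0.156
```

{"api": "step_arm", "payload": {
  "series": [0.1, -0.49, -0.04, -0.78, 0.14, -0.49, -0.04, -0.78, 0.17, -0.47, -0.04, -0.78, 0.2, -0.46, -0.04, -0.78, 0.23, -0.45, -0.04, -0.78, 0.26, -0.43, -0.04, -0.78, 0.3, -0.41, -0.04, -0.78, 0.32, -0.39, -0.04, -0.77]
}}

```text
time_s: 12.48
ee_pos: [528.0, 24.8, 119.4]
ee_rot: [0.997, 0.079, 0.0, 0.0]
contact_force: [0.6, -0.3, -1.1]
width: 11.4
finger_force: 30.0
```

{"api": "step_arm", "payload": {
  "series": [0, 0, 0.3, 0, 0, 0, 0.2, 0, 0, 0, 0, 0, 0, 0, 0, 0]
}}

```text
time_s: 12.98
ee_pos: [527.7, 23.6, 89.1]
ee_rot: [0.997, 0.078, 0.0, 0.0]
contact_force: [-0.0, -0.7, -0.6]
width: 12.0
finger_force: 30.0
```

```bash
python3 plan.py 527.4 24 53.8 .156 5; python3 - <<'E'
from zfit import *
c=ctrl.capture("scene");m=zmask(c,(572,31),60,75,120)
o=ctrl.get_obs();zt=o["ee_pos"][2];print(zfit(c,(572,31),40,CLIP,zt-3.5,zt+12.5,[.156],zt-8,zt+25))
E
```

```text
t 13.0 pos [527.7  23.6  89.1] yaw 0.155 w 12.0 tilt 0.04
[-0.0, -0.0, 0.12, -0.0, -0.0, -0.0, 0.12, -0.0, -0.0, -0.0, 0.12, -0.0, -0.0, -0.0, 0.11, -0.0, -0.0, -0.01, 0.12, -0.01] max 0.12 end [527.6  24.2  53.7] 0.156
(array([5.73169e+02, 2.95670e+01, 5.30000e-02]), np.float64(0.248), 446)
```

{"api": "step_arm", "payload": {
  "series": [0, 0, 0.2, 0, 0, 0, 0.2, 0, 0, 0, 0.12, 0, 0, 0, 0.05, 0, 0, 0, 0.02, 0, 0, 0, 0, 0]
}}

```text
time_s: 13.78
ee_pos: [527.7, 23.9, 53.6]
ee_rot: [0.997, 0.078, 0.0, 0.0]
contact_force: [-3.4, 0.4, 4.3]
width: 11.5
finger_force: 30.0
```

{"api": "step_arm", "payload": {
  "series": [0, 0, 0, 0, 0, 0, 0, 0, 0, 0, -0.1, 0, 0, 0, -0.4, 0, 0, 0, -0.5, 0, 0, 0, -0.5, 0],
  "hand": 36
}}

```text
time_s: 14.52
ee_pos: [527.5, 23.9, 144.4]
ee_rot: [0.997, 0.078, 0.0, 0.0]
contact_force: [0.4, -0.1, -0.1]
width: 36.1
finger_force: 0.0
```

```bash
python3 plan.py 362 328.4 100 .011 8
```

```text
t 14.5 pos [527.5  23.9 144.4] yaw 0.156 w 36.1 tilt 0.01
[-0.24, -0.68, 0.09, 0.21, -0.25, -0.68, 0.09, 0.21, -0.27, -0.67, 0.09, 0.21, -0.28, -0.67, 0.09, 0.21, -0.29, -0.66, 0.09, 0.2, -0.3, -0.65, 0.1, 0.21, -0.32, -0.65, 0.09, 0.2, -0.33, -0.64, 0.1, 0.21] max 0.68 end [361.8 328.2 100. ] 0.011
```

```bash
python3 - <<'E'
from zfit import *
c=ctrl.capture("top");save(c,"p2.png",(130,150,440,320),2.5)
print("blue on tray",zfit(c,(573,31),45,CLIP,50,66,[.15],57,75))
print("red on tray",zfit(c,(535,-116),45,CLIP,50,66,[0],57,75))
k,cf=mask(c,"fork");print(cf,fit([(c,k)],FORK,4,20,(362,328),[0]))
E
```

```text
h.py:45: RuntimeWarning: Mean of empty slice.
  ys,xs=np.nonzero(m);o=(int(xs.mean()),int(ys.mean()));V.append((c,o,crop(m,o)))
  ret = ret.dtype.type(ret / rcount)
Traceback (most recent call last):
  File "zfit.py", line 5, in zfit
    m=zmask(c,xy,r,zlo,zhi);p,f=fit([(c,m)],model,z0,z1,xy,th);return np.round(p,3),round(f,3),int(m.sum())
                                ~~~^^^^^^^^^^^^^^^^^^^^^^^^^^^
  File "h.py", line 45, in fit
    ys,xs=np.nonzero(m);o=(int(xs.mean()),int(ys.mean()));V.append((c,o,crop(m,o)))
                           ~~~^^^^^^^^^^^
ValueError: cannot convert float NaN to integer
```

View pics/p2.png

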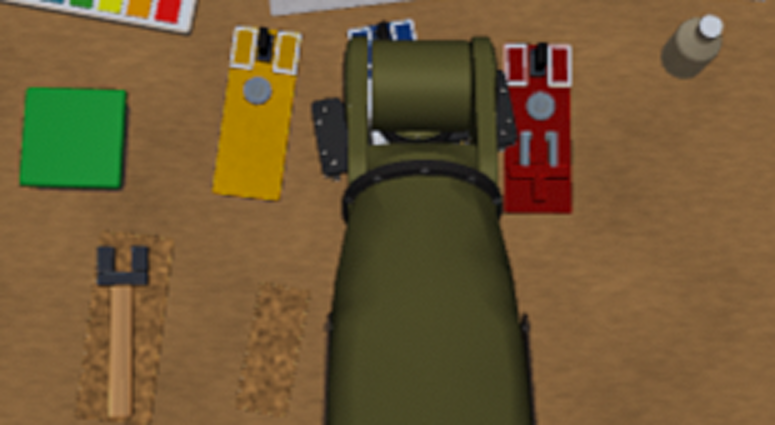

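The red clip lies on its tray with its arms at (525,148) and (552,148), open towards the post. The fork is still on the long mat at (122,340). The arm hides the blue tray for now, so I'm moving to the fork.

{"api": "step_arm", "payload": {
  "series": [-0.24, -0.68, 0.09, 0.21, -0.25, -0.68, 0.09, 0.21, -0.27, -0.67, 0.09, 0.21, -0.28, -0.67, 0.09, 0.21, -0.29, -0.66, 0.09, 0.2, -0.3, -0.65, 0.1, 0.21, -0.32, -0.65, 0.09, 0.2, -0.33, -0.64, 0.1, 0.21],
  "hand": 60
}}

```text
time_s: 15.58
ee_pos: [361.1, 329.5, 98.9]
ee_rot: [1.0, 0.005, 0.0, -0.0]
contact_force: [0.6, -0.2, 0.2]
width: 60.1
finger_force: 0.0
```

```bash
python3 - <<'E'
from zfit import *
c=ctrl.capture("top")
print("blue on tray",zfit(c,(573,31),45,CLIP,50,66,[.15],57,75))
print("red on tray",zfit(c,(540,-116),50,CLIP,50,66,[0],57,75))
print("trayR",zfit(c,(566,-117),120,TRAY,42,50,[0],35))
print("trayB",zfit(c,(593,34),120,TRAY,42,50,[0.15],35))
c=ctrl.capture("scene");k,cf=mask(c,"fork");print(cf,k.sum(),fit([(c,k)],FORK,4,20,(362,328),[0]))
print(ctrl.get_obs()["joints"])
E
python3 plan.py 362 328.4 6 .011 6
```

```text
blue on tray (array([5.74653e+02, 3.08930e+01, 1.49000e-01]), np.float64(0.254), 281)
red on tray (array([ 5.46028e+02, -1.16302e+02, -2.30000e-02]), np.float64(0.186), 321)
trayR (array([ 5.85723e+02, -1.17969e+02, -3.80000e-02]), np.float64(0.059), 1922)
trayB (array([6.12657e+02, 3.77570e+01, 1.57000e-01]), np.float64(0.082), 1932)
0.63 455 (array([ 3.59761419e+02,  3.30318356e+02, -4.53571944e-02]), np.float64(0.2882404147179234))
[ 6.64425347e-01  2.86765455e-01  1.80678919e+00 -1.90912606e-05
  1.04827692e+00  2.22136615e+00]
t 15.7 pos [361.  329.2  98.6] yaw 0.014 w 60.0 tilt 0.01
[0.0, 0.0, 0.26, 0.01, 0.0, 0.0, 0.26, 0.0, 0.0, 0.0, 0.26, 0.01, 0.01, 0.0, 0.25, 0.0, 0.0, 0.01, 0.26, 0.01, 0.01, 0.0, 0.25, 0.0] max 0.26 end [362.2 328.7   6.2] 0.011
```

{"api": "step_arm", "payload": {
  "series": [0.01, 0.01, 0.35, 0, 0, 0, 0.35, 0.01, 0, 0, 0.35, 0.01, 0.01, 0, 0.25, 0.01, 0, 0, 0.15, 0, 0, 0, 0.08, 0, 0, 0, 0, 0]
}}

```text
time_s: 16.6
ee_pos: [363.2, 327.7, 7.0]
ee_rot: [1.0, 0.004, 0.0, -0.0]
contact_force: [0.0, 0.8, 0.2]
width: 59.7
finger_force: 0.0
```

{"api": "step_arm", "payload": {
  "series": [0, 0, 0, 0, 0, 0, 0, 0, 0, 0, 0, 0, 0, 0, 0, 0, 0, 0, -0.1, 0, 0, 0, -0.3, 0, 0, 0, -0.5, 0, 0, 0, -0.5, 0],
  "hand": 0
}}

```text
time_s: 17.6
ee_pos: [362.9, 327.4, 91.9]
ee_rot: [1.0, 0.004, -0.0, 0.0]
contact_force: [0.8, -0.9, -1.9]
width: 23.6
finger_force: 30.0
```

```bash
python3 - <<'E'
from zfit import *
o=ctrl.get_obs();print(o["ee_pos"],o["width"],o["finger_force"],o["contact_force"],o["ft_torque"])
z=o["ee_pos"][2]
for n in("top","scene"):
    c=ctrl.capture(n)
    try:
        k,cf=mask(c,"fork");print(n,cf,k.sum(),fit([(c,k)],FORK,z-2,z+14,(362,328),[0]))
        P=cloud(c)[k];print("z med",np.median(P[P[:,0]>415][:,2]),np.median(P[P[:,0]<340][:,2]))
        if n=="scene": save(c,"f1.png",(300,60,450,210),3)
    except Exception as e: print(e)
E
```

```text
[362.86506653 327.44905476  91.8828537 ] 23.622596731895634 29.999395608901978 [ 0.75303777 -0.87039841 -1.87041646] [ 0.02261913  0.00293162 -0.01799223]
top 0.64 112 (array([3.65463184e+02, 3.16709515e+02, 1.39368502e-01]), np.float64(7.189053248750481))
z med 103.81756561731436 1440.3736693962271
scene 0.74 495 (array([ 3.60794435e+02,  3.28272499e+02, -7.71690532e-04]), np.float64(0.2866949541551617))
z med 105.03817686765274 104.52593271292619
```

View pics/f1.png

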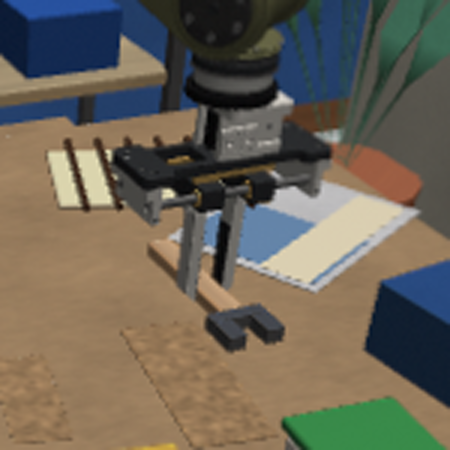

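The fork is held level by its handle, with the prongs at (245,325) facing away from the robot. I'm carrying it to the red tray.

```bash
python3 plan.py 411.8 -111.3 115 -.038 8
```

```text
t 17.8 pos [362.9 327.5  90.5] yaw 0.008 w 23.6 tilt 0.01
[0.09, 0.92, -0.05, 0.07, 0.1, 0.91, -0.05, 0.07, 0.11, 0.91, -0.05, 0.07, 0.11, 0.91, -0.05, 0.06, 0.12, 0.91, -0.05, 0.07, 0.12, 0.91, -0.05, 0.06, 0.12, 0.92, -0.05, 0.07, 0.13, 0.91, -0.06, 0.06] max 0.92 end [ 411.5 -111.1  115.1] -0.038
```

{"api": "step_arm", "payload": {
  "series": [0.0, 0.15, -0.1, 0, 0, 0.4, -0.2, 0, 0, 0.6, -0.1, 0.1, 0.1, 0.6, 0, 0.1, 0.1, 0.6, 0, 0.1, 0.1, 0.6, 0, 0.1, 0.1, 0.6, 0, 0.1, 0.1, 0.6, 0, 0]
}}

```text
time_s: 18.8
ee_pos: [389.9, 76.6, 114.3]
ee_rot: [1.0, -0.018, -0.001, 0.0]
contact_force: [0.3, -0.5, -1.6]
width: 23.5
finger_force: 30.0
```

```bash
python3 plan.py 411.8 -111.3 115 -.038 8
```

```text
t 18.8 pos [389.9  76.6 114.3] yaw -0.035 w 23.5 tilt 0.07
[0.06, 0.39, -0.0, 0.0, 0.06, 0.39, -0.0, 0.0, 0.06, 0.39, -0.0, 0.0, 0.06, 0.39, -0.0, 0.01, 0.06, 0.39, -0.0, 0.0, 0.06, 0.39, -0.0, 0.01, 0.06, 0.39, -0.01, 0.0, 0.06, 0.39, -0.0, 0.01] max 0.39 end [ 411.9 -111.5  114.9] -0.038
```

{"api": "step_arm", "payload": {
  "series": [0.06, 0.55, 0, 0, 0.06, 0.55, 0, 0, 0.06, 0.55, 0, 0, 0.06, 0.5, 0, 0.02, 0.06, 0.4, 0, 0, 0.06, 0.3, 0, 0, 0.06, 0.2, 0, 0.02, 0.06, 0.05, 0, 0]
}}

```text
time_s: 19.8
ee_pos: [412.4, -109.2, 114.5]
ee_rot: [1.0, -0.02, -0.0, -0.0]
contact_force: [-0.4, 0.7, -2.1]
width: 23.5
finger_force: 30.0
```

```bash
python3 - <<'E'
from zfit import *
o=ctrl.get_obs();z=o["ee_pos"][2];print(o["ee_pos"],o["width"])
for n in("top","scene"):
    c=ctrl.capture(n)
    k,cf=mask(c,"fork");print(n,cf,k.sum())
    try: print(fit([(c,k)],FORK,z-3,z+13,(411,-111),[-.04]))
    except Exception as e: print(e)
    if n=="scene": P=cloud(c)[k];print(np.median(P[P[:,0]>460][:,2]),np.median(P[P[:,0]<390][:,2]))
    print("red on tray",zfit(c,(545,-116),48,CLIP,50,66,[0],57,75))
E
python3 plan.py 411.8 -111.3 57.3 -.038 8
```

```text
[ 412.39677597 -109.15330395  114.53012961] 23.480302522988307
t 19.9 pos [ 412.7 -108.7  114.7] yaw -0.039 w 23.9 tilt 0.02
[-0.0, 0.01, 0.12, -0.0, -0.0, 0.0, 0.12, -0.0, -0.0, 0.01, 0.12, -0.0, -0.0, 0.0, 0.12, -0.0, -0.0, 0.01, 0.12, -0.0, -0.0, 0.0, 0.12, -0.0, -0.01, 0.01, 0.12, -0.0, -0.0, 0.0, 0.12, -0.01] max 0.12 end [ 412.  -111.    57.1] -0.038Traceback (most recent call last):
  File "<stdin>", line 5, in <module>
AttributeError: 'NoneType' object has no attribute 'sum'
```

{"api": "step_arm", "payload": {
  "series": [0, 0.04, 0.15, 0, -0.01, 0, 0.2, 0, 0, 0, 0.2, 0, 0, 0, 0.1, 0, 0, 0, 0, 0, 0, 0, 0, 0]
}}

```text
time_s: 20.65
ee_pos: [412.1, -111.2, 76.1]
ee_rot: [1.0, -0.019, 0.0, 0.0]
contact_force: [0.7, 0.6, -2.4]
width: 23.9
finger_force: 30.0
```

```bash
cat > fk.py <<'E'
from zfit import *
import sys
o=ctrl.get_obs();z=o["ee_pos"][2];print(np.round(o["ee_pos"],1),round(o["width"],1),np.round(o["contact_force"],1))
c=ctrl.capture("scene")
k,cf=mask(c,"fork")
if k is not None:
    p0=o["ee_pos"][:2];T=R.from_quat(o["ee_rot"]).as_matrix()
    P=cloud(c)[k];p,f=fit([(c,k)],FORK,z-2.8,z+13.2,p0,[np.arctan2(T[1,0],T[0,0])]);d=(p[:2]-p0)
    print("fork",cf,k.sum(),np.round(p,3),"cost",round(f,3),"rel tool",np.round([d@T[:2,0],d@T[:2,1]],1),"z",[round(float(np.median(P[np.abs((P-o["ee_pos"])@T[:,0]-s)<12][:,2])),1) for s in(-70,70)])
x,y=float(sys.argv[1]),float(sys.argv[2])
for n in("top","scene"):
    cc=c if n=="scene" else ctrl.capture(n)
    try: print(n,"clip",zfit(cc,(x,y),46,CLIP,50,66,[float(sys.argv[3])],57,75))
    except Exception as e: print(n,"hidden")
if len(sys.argv)>4: save(c,sys.argv[4],tuple(int(v) for v in sys.argv[5].split(",")),4)
E
python3 fk.py 545 -116 -.04 r1.png 160,160,310,310
```

```text
[ 412.1 -111.2   76.1] 23.9 [ 0.7  0.6 -2.4]
fork 0.94 635 [ 4.11388e+02 -1.12188e+02 -4.70000e-02] cost 0.138 rel tool [-0.7  1. ] z [88.7, 87.9]
top clip (array([ 5.45913e+02, -1.16242e+02, -2.80000e-02]), np.float64(0.389), 274)
scene clip (array([ 5.44045e+02, -1.17262e+02, -5.50000e-02]), np.float64(0.4), 336)
```

View pics/r1.png

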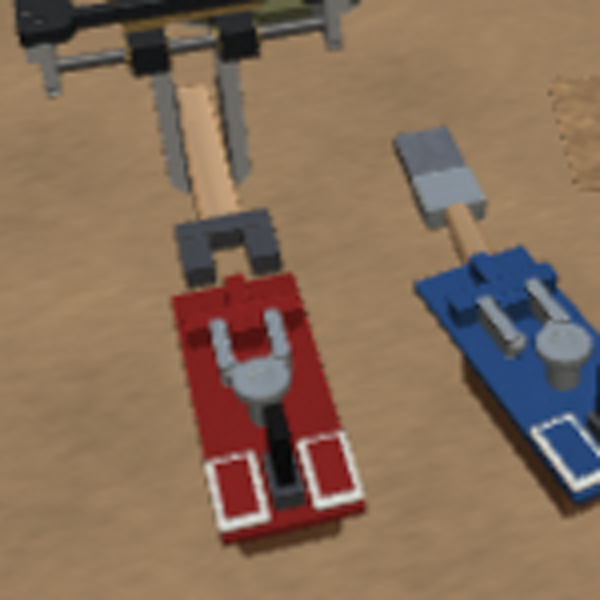

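The fork (prongs at 200,265 and 262,250) sits right behind the red clip's tail and in line with it. I'm lowering and pushing slowly.

{"api": "step_arm", "payload": {
  "series": [0, 0, 0.15, 0, 0, 0, 0.12, 0, 0, 0, 0.03, 0, 0, 0, 0, 0, 0.1, 0, 0, 0, 0.1, 0, 0, 0, 0.1, 0, 0, 0, 0.1, 0, 0, 0]
}}

```text
time_s: 21.8
ee_pos: [436.3, -112.1, 57.9]
ee_rot: [1.0, -0.019, 0.0, 0.0]
contact_force: [0.1, 0.2, -0.9]
width: 23.5
finger_force: 30.0
```

```bash
python3 fk.py 560 -116 -.04
```

```text
[ 436.3 -112.1   57.9] 23.5 [ 0.1  0.2 -0.9]
fork 0.95 614 [ 4.31263e+02 -1.12343e+02 -5.80000e-02] cost 0.202 rel tool [-5.1  0.5] z [70.4, 70.0]
top clip (array([ 5.64062e+02, -1.17496e+02, -4.80000e-02]), np.float64(0.7), 221)
scene clip (array([ 5.52082e+02, -1.16869e+02, -6.40000e-02]), np.float64(0.439), 412)
```

{"api": "step_arm", "payload": {
  "series": [0.05, 0, 0, 0, 0.05, 0, 0, 0, 0.05, 0, 0, 0, 0.05, 0, 0, 0, 0.05, 0, 0, 0, 0, 0, 0, 0]
}}

```text
time_s: 22.7
ee_pos: [450.6, -112.6, 57.6]
ee_rot: [1.0, -0.019, -0.0, -0.0]
contact_force: [-2.0, 0.3, -2.6]
width: 23.9
finger_force: 30.0
```

{"api": "step_arm", "payload": {
  "series": [0.03, 0, 0, 0, 0.03, 0, 0, 0]
}}

```text
time_s: 22.95
ee_pos: [454.4, -112.7, 57.7]
ee_rot: [1.0, -0.019, -0.0, -0.0]
contact_force: [-1.3, 0.3, -2.2]
width: 23.6
finger_force: 30.0
```

```bash
python3 fk.py 572 -116 -.04
```

```text
[ 454.4 -112.7   57.7] 23.6 [-1.3  0.3 -2.2]
fork 0.83 670 [ 4.48898e+02 -1.12753e+02 -6.40000e-02] cost 0.182 rel tool [-5.5  0.2] z [70.7, 69.2]
top clip (array([ 5.80674e+02, -1.18045e+02, -3.80000e-02]), np.float64(1.081), 186)
scene clip (array([ 5.68920e+02, -1.17608e+02, -3.60000e-02]), np.float64(0.45), 439)
```

{"api": "step_arm", "payload": {
  "series": [0.03, 0, 0, 0, 0.03, 0, 0, 0, 0.03, 0, 0, 0, 0, 0, 0, 0]
}}

```text
time_s: 23.6
ee_pos: [460.0, -113.0, 57.9]
ee_rot: [1.0, -0.019, 0.0, 0.0]
contact_force: [0.0, -0.6, -3.0]
width: 23.7
finger_force: 30.0
```

```bash
python3 fk.py 572 -116 -.04 r2.png 160,160,310,310
```

```text
[ 460.  -113.    57.9] 23.7 [ 0.  -0.6 -3. ]
fork 0.85 699 [ 4.53392e+02 -1.13141e+02 -5.00000e-02] cost 0.149 rel tool [-6.6  0.4] z [70.4, 69.8]
top clip (array([ 5.88382e+02, -1.17525e+02,  1.00000e-02]), np.float64(1.32), 158)
scene clip (array([ 5.74772e+02, -1.17670e+02, -3.50000e-02]), np.float64(0.508), 468)
```

View pics/r2.png

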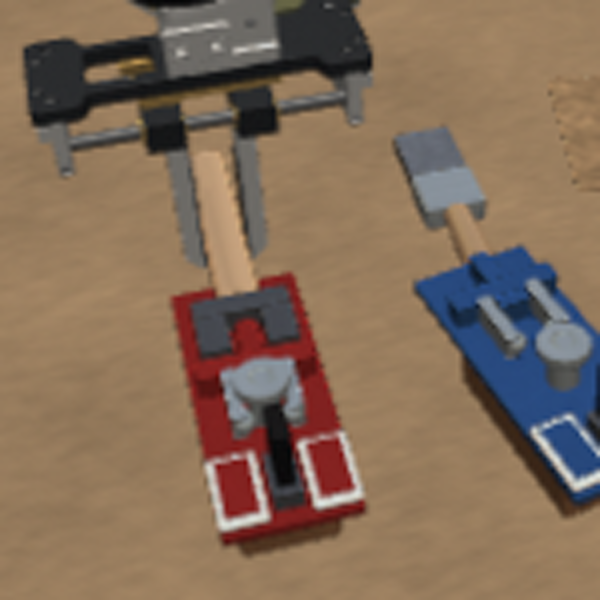

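The red clip has moved to the post: its arms are around the head at (262,395), and the prongs are on the spine. The fork may have slipped a few millimetres in the grip, so I'll push on until it meets a firm stop.

{"api": "step_arm", "payload": {
  "series": [0.03, 0, 0, 0, 0.03, 0, 0, 0]
}}

```text
time_s: 24.0
ee_pos: [463.0, -113.0, 57.6]
ee_rot: [1.0, -0.019, -0.001, -0.0]
contact_force: [-9.8, -0.5, -0.2]
width: 23.7
finger_force: 30.0
```

{"api": "step_arm", "payload": {
  "series": [0.03, 0, 0, 0, 0, 0, 0, 0]
}}

```text
time_s: 24.25
ee_pos: [463.1, -112.9, 57.0]
ee_rot: [1.0, -0.019, -0.003, -0.001]
contact_force: [-13.3, -0.0, 1.7]
width: 23.4
finger_force: 30.0
```

```bash
python3 fk.py 572 -116 -.04
```

```text
[ 463.1 -112.9   57. ] 23.4 [-13.3  -0.    1.7]
fork 0.63 649 [ 4.57475e+02 -1.12829e+02 -5.10000e-02] cost 0.217 rel tool [-5.7  0.2] z [68.8, 69.6]
top clip (array([ 5.91634e+02, -1.18037e+02, -2.50000e-02]), np.float64(1.566), 137)
scene clip (array([ 5.78136e+02, -1.17567e+02, -4.30000e-02]), np.float64(0.548), 472)
```

{"api": "step_arm", "payload": {
  "series": [-0.1, 0, 0, 0, -0.2, 0, 0, 0, -0.3, 0, 0, 0, -0.3, 0, 0, 0, -0.1, 0, -0.3, 0, 0, 0, -0.5, 0, 0, 0, -0.2, 0]
}}

```text
time_s: 25.28
ee_pos: [405.5, -111.1, 119.2]
ee_rot: [1.0, -0.019, 0.001, 0.0]
contact_force: [0.9, -0.9, -2.3]
width: 23.7
finger_force: 30.0
```

```bash
python3 fk.py 575 -116 -.04 r3.png 160,160,310,310
```

```text
[ 405.5 -111.1  119.2] 23.7 [ 0.9 -0.9 -2.3]
fork 0.94 653 [ 4.03090e+02 -1.11114e+02 -4.80000e-02] cost 0.092 rel tool [-2.4  0.1] z [131.5, 131.6]
top clip (array([ 5.88867e+02, -1.18184e+02, -3.10000e-02]), np.float64(0.256), 296)
scene clip (array([ 5.80209e+02, -1.17984e+02, -3.80000e-02]), np.float64(0.644), 321)
```

View pics/r3.png

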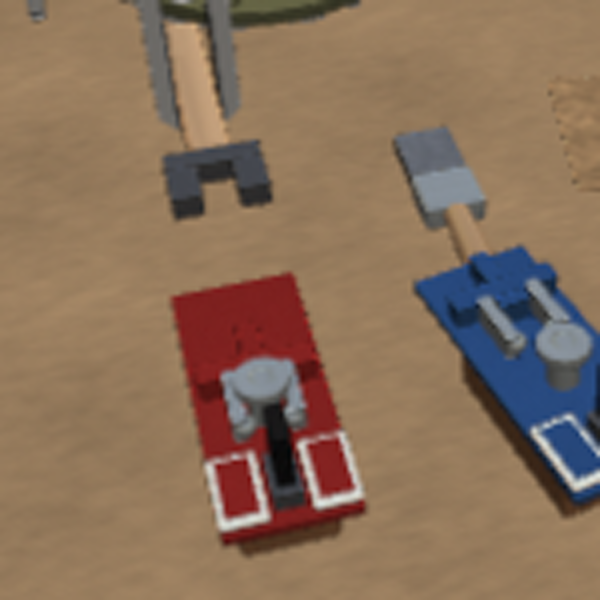

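The red clip's spine is now tight behind the post (arms at 232,415 and 295,405), and the fork is clear. Next is blue.

```bash
python3 plan.py 443.2 11 118 .156 8
```

```text
t 25.4 pos [ 405.2 -110.9  117.6] yaw -0.039 w 23.5 tilt 0.03
[0.07, -0.26, -0.0, -0.28, 0.08, -0.25, -0.0, -0.28, 0.08, -0.25, -0.0, -0.28, 0.09, -0.25, -0.0, -0.28, 0.09, -0.25, -0.0, -0.28, 0.1, -0.25, -0.0, -0.28, 0.11, -0.24, -0.0, -0.28, 0.11, -0.25, -0.01, -0.27] max 0.28 end [443.3  11.2 118.2] 0.156
```

{"api": "step_arm", "payload": {
  "series": [0.07, -0.26, -0.0, -0.28, 0.08, -0.25, -0.0, -0.28, 0.08, -0.25, -0.0, -0.28, 0.09, -0.25, -0.0, -0.28, 0.09, -0.25, -0.0, -0.28, 0.1, -0.25, -0.0, -0.28, 0.11, -0.24, -0.0, -0.28, 0.11, -0.25, -0.01, -0.27]
}}

```text
time_s: 26.42
ee_pos: [443.7, 12.2, 118.4]
ee_rot: [0.997, 0.079, -0.0, -0.0]
contact_force: [-0.2, -0.2, -2.5]
width: 24.0
finger_force: 30.0
```

{"api": "step_arm", "payload": {
  "series": [0, 0, 0.2, 0, 0, 0, 0.25, 0, 0, 0, 0.2, 0, 0, 0, 0.05, 0, 0, 0, 0, 0]
}}

```text
time_s: 27.05
ee_pos: [443.4, 11.0, 76.3]
ee_rot: [0.997, 0.078, -0.0, -0.0]
contact_force: [0.6, -0.7, -2.4]
width: 23.9
finger_force: 30.0
```

```bash
python3 fk.py 574 31 .156; python3 plan.py 443.2 11 58 .156 3; python3 - <<'E'
from zfit import *
c=ctrl.capture("top");P=cloud(c);s=(585.7,-117.9,-.038)
d=(P[...,0]-s[0])*np.cos(s[2])+(P[...,1]-s[1])*np.sin(s[2]);l=-(P[...,0]-s[0])*np.sin(s[2])+(P[...,1]-s[1])*np.cos(s[2])
m=(d<-14)&(d>-80)&(abs(l)<40)&(P[...,2]>58)&(P[...,2]<75)
print("red spine fit",fit([(c,m)],CLIP[:3],50,66,(585.7,-117.9),[-.038]),m.sum(),"tail end d",np.sort(d[m])[:5],"spine d at l15-28",np.percentile(d[m&(abs(l)>18)],[0,5,50,95,100]))
E
```

```text
[443.4  11.   76.3] 23.9 [ 0.6 -0.7 -2.4]
fork 0.87 711 [4.4305e+02 9.6750e+00 1.5500e-01] cost 0.233 rel tool [-0.6  1.3] z [87.2, 88.0]
top clip (array([5.74789e+02, 3.09820e+01, 1.35000e-01]), np.float64(0.323), 260)
scene clip (array([5.68787e+02, 3.13210e+01, 6.50000e-02]), np.float64(0.503), 354)
t 27.2 pos [443.7  11.1  76.8] yaw 0.156 w 23.7 tilt 0.04
[-0.0, 0.0, 0.1, -0.0, -0.0, 0.0, 0.11, -0.0, -0.01, 0.0, 0.1, -0.0] max 0.11 end [443.1  11.   58.2] 0.156
red spine fit (array([ 5.89698880e+02, -1.17536881e+02, -2.11691819e-02]), np.float64(0.11753925788392833)) 205 tail end d [-78.77664833 -56.82118942 -56.7462585  -56.04137599 -55.53771035] spine d at l15-28 [-78.77664833 -31.50518232 -25.15330362 -17.88447644 -16.0564422 ]
```

{"api": "step_arm", "payload": {
  "series": [0, 0, 0.15, 0, 0, 0, 0.13, 0, 0, 0, 0.03, 0, 0, 0, 0, 0, 0.1, 0, 0, 0, 0.1, 0, 0, 0, 0.1, 0, 0, 0, 0.1, 0, 0, 0]
}}

```text
time_s: 28.25
ee_pos: [467.6, 15.0, 57.9]
ee_rot: [0.997, 0.078, -0.0, -0.0]
contact_force: [-0.7, 0.0, -1.8]
width: 23.8
finger_force: 30.0
```

{"api": "step_arm", "payload": {
  "series": [0.05, 0, 0, 0, 0.05, 0, 0, 0, 0.05, 0, 0, 0]
}}

```text
time_s: 28.62
ee_pos: [474.3, 16.3, 57.2]
ee_rot: [0.997, 0.078, -0.002, -0.0]
contact_force: [-12.8, -1.9, 1.6]
width: 23.9
finger_force: 30.0
```

{"api": "step_arm", "payload": {
  "series": [0.05, 0, 0, 0, 0.05, 0, 0, 0, 0.05, 0, 0, 0, 0, 0, 0, 0]
}}

```text
time_s: 29.12
ee_pos: [485.3, 17.7, 57.9]
ee_rot: [0.997, 0.078, 0.0, 0.0]
contact_force: [0.4, 0.0, -1.9]
width: 23.5
finger_force: 30.0
```

```bash
python3 fk.py 600 34 .156; python3 plan.py 489.6 18.2 58 .156 1
```

```text
[485.3  17.7  57.9] 23.5 [ 0.4  0.  -1.9]
fork 0.41 153 [287.723 264.331  -0.451] cost 1.0 rel tool [-156.9 -274.3] z [nan, nan]
top clip (array([6.15225e+02, 3.77040e+01, 8.00000e-02]), np.float64(0.925), 181)
scene clip (array([5.9706e+02, 3.8834e+01, 2.9400e-01]), np.float64(0.487), 472)
t 29.3 pos [485.   17.7  57.9] yaw 0.156 w 23.8 tilt 0.02
[0.08, 0.0, -0.0, -0.0] max 0.08 end [489.8  18.5  57.9] 0.156
  return _methods._mean(a, axis=axis, dtype=dtype,
  ret = ret.dtype.type(ret / rcount)
```

{"api": "step_arm", "payload": {
  "series": [0.03, 0, 0, 0, 0.03, 0, 0, 0, 0, 0, 0, 0]
}}

```text
time_s: 29.65
ee_pos: [488.6, 18.3, 57.8]
ee_rot: [0.997, 0.078, 0.0, -0.0]
contact_force: [0.2, -0.9, -1.8]
width: 23.6
finger_force: 30.0
```

{"api": "step_arm", "payload": {
  "series": [0.03, 0, 0, 0, 0.02, 0, 0, 0, 0, 0, 0, 0]
}}

```text
time_s: 30.02
ee_pos: [490.7, 18.7, 57.5]
ee_rot: [0.997, 0.078, -0.001, -0.0]
contact_force: [-5.8, -1.1, -0.7]
width: 23.7
finger_force: 30.0
```

{"api": "step_arm", "payload": {
  "series": [-0.1, 0, 0, 0, -0.2, 0, 0, 0, -0.3, 0, 0, 0, -0.3, 0, 0, 0, -0.1, 0, -0.3, 0, 0, 0, -0.5, 0, 0, 0, -0.2, 0]
}}

```text
time_s: 30.9
ee_pos: [432.3, 9.3, 119.2]
ee_rot: [0.997, 0.078, 0.001, 0.0]
contact_force: [-0.4, 0.0, -2.5]
width: 24.2
finger_force: 30.0
```

```bash
python3 fk.py 605 35 .156 b3.png 200,160,350,310
python3 - <<'E'
from zfit import *
c=ctrl.capture("top")
for i in(0,1):
    k,cf=mask(c,"mat",i)
    if k is not None:
        print(cf,k.sum(),cen(c,k,4)); ys,xs=np.nonzero(k);q=onz(c,np.c_[xs,ys],4)[:,:2].astype(np.float32);print(cv2.minAreaRect(q))
s=(612.6,37.6,.156);P=cloud(c)
d=(P[...,0]-s[0])*np.cos(s[2])+(P[...,1]-s[1])*np.sin(s[2]);l=-(P[...,0]-s[0])*np.sin(s[2])+(P[...,1]-s[1])*np.cos(s[2])
m=(d<-14)&(d>-70)&(abs(l)<40)&(P[...,2]>58)&(P[...,2]<75)
print("spine",np.percentile(d[m&(abs(l)>18)],[5,50,95]) if m.any() else None,m.sum())
E
python3 plan.py 364.5 327.4 120 .009 8
```

```text
[432.3   9.3 119.2] 24.2 [-0.4  0.  -2.5]
fork 0.67 585 [4.30337e+02 9.60000e+00 1.33000e-01] cost 0.421 rel tool [-1.9 -0.6] z [130.1, 131.4]
top clip (array([6.15432e+02, 3.75950e+01, 1.37000e-01]), np.float64(0.344), 287)
scene clip (array([6.0827e+02, 3.9968e+01, 1.6900e-01]), np.float64(0.728), 332)
0.79 1084 [343.00453649 170.54902459   4.        ]
((342.84747314453125, 170.1439971923828), (58.69013214111328, 137.4417724609375), 77.99580383300781)
0.77 2063 [368.31611163 327.27597977   4.        ]
((369.9122009277344, 326.822509765625), (77.62564086914062, 196.91673278808594), 82.99015045166016)
spine [-32.32893555 -25.96555102 -18.7509869 ] 202
t 31.2 pos [431.7   9.4 116.9] yaw 0.156 w 23.8 tilt 0.09
[-0.04, -0.68, -0.01, 0.21, -0.05, -0.67, -0.01, 0.21, -0.06, -0.67, -0.01, 0.21, -0.07, -0.67, -0.0, 0.21, -0.08, -0.67, -0.01, 0.21, -0.1, -0.67, -0.0, 0.21, -0.11, -0.67, -0.01, 0.21, -0.12, -0.68, -0.0, 0.21] max 0.68 end [364.4 327.7 119.9] 0.009
```

View pics/b3.png

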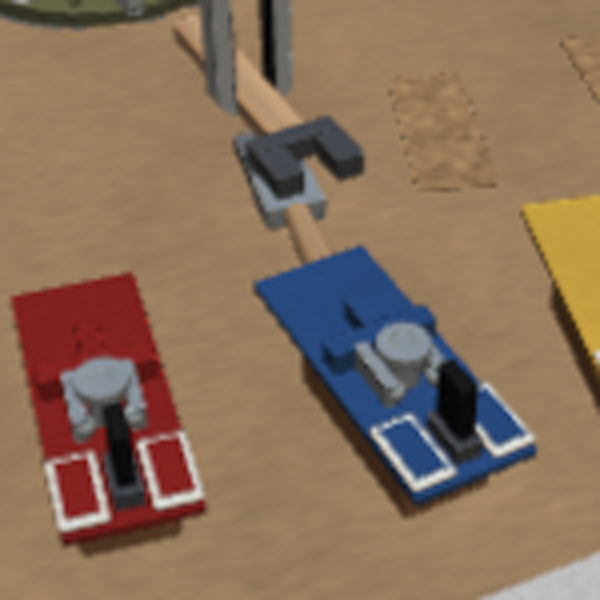

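Both clips are seated: blue spine at (380,335) tight behind the post at (405,345), red the same. The long mat's centre is (369.5, 327). I'm returning the fork there.

```bash
python3 plan.py 371 327 120 -.04 8
```

```text
t 31.2 pos [431.7   9.4 116.9] yaw 0.156 w 23.8 tilt 0.09
[-0.02, -0.67, -0.01, 0.28, -0.04, -0.67, -0.01, 0.28, -0.06, -0.67, -0.01, 0.28, -0.07, -0.67, -0.0, 0.28, -0.09, -0.67, -0.01, 0.28, -0.1, -0.67, -0.0, 0.28, -0.12, -0.66, -0.01, 0.28, -0.14, -0.66, -0.0, 0.29] max 0.67 end [370.7 326.9 119.9] -0.04
```

{"api": "step_arm", "payload": {
  "series": [-0.02, -0.3, -0.01, 0.28, -0.04, -0.5, -0.01, 0.28, -0.06, -0.67, -0.01, 0.28, -0.07, -0.67, -0.0, 0.28, -0.09, -0.67, -0.01, 0.28, -0.1, -0.67, -0.0, 0.28, -0.12, -0.66, -0.01, 0.28, -0.14, -0.5, -0.0, 0.29]
}}

```text
time_s: 32.2
ee_pos: [375.2, 286.5, 119.9]
ee_rot: [1.0, -0.02, -0.001, 0.0]
contact_force: [0.9, 0.2, -1.7]
width: 23.8
finger_force: 30.0
```

```bash
python3 plan.py 371 327 100 -.04 4
```

```text
t 32.2 pos [375.2 286.5 119.9] yaw -0.041 w 23.8 tilt 0.07
[-0.02, -0.17, 0.08, -0.0, -0.03, -0.17, 0.08, -0.0, -0.02, -0.17, 0.09, -0.0, -0.03, -0.16, 0.08, -0.01] max 0.17 end [370.8 326.9 100.1] -0.04
```

{"api": "step_arm", "payload": {
  "series": [-0.02, -0.17, 0.08, 0, -0.03, -0.2, 0.08, 0, -0.02, -0.2, 0.09, 0, -0.03, -0.1, 0.08, 0, 0, 0, 0.3, 0, 0, 0, 0.3, 0, 0, 0, 0.3, 0, 0, 0, 0.2, 0]
}}

```text
time_s: 33.2
ee_pos: [371.4, 325.3, 34.1]
ee_rot: [1.0, -0.02, -0.0, 0.0]
contact_force: [-0.6, 0.1, -2.3]
width: 23.7
finger_force: 30.0
```

{"api": "step_arm", "payload": {
  "series": [0, 0, 0, 0, 0, 0, 0, 0]
}}

```text
time_s: 33.45
ee_pos: [371.8, 325.8, 35.6]
ee_rot: [1.0, -0.02, 0.0, -0.0]
contact_force: [0.1, 0.4, -2.4]
width: 23.3
finger_force: 30.0
```

```bash
python3 plan.py 371 327 7.3 -.04 4;python3 plan.py 371 327 7.3 -.04 1
```

```text
t 33.5 pos [371.8 325.8  35.6] yaw -0.041 w 23.3 tilt 0.05
[-0.0, -0.0, 0.12, -0.0, -0.0, -0.01, 0.12, -0.0, -0.01, -0.0, 0.12, -0.0, -0.0, -0.01, 0.11, -0.01] max 0.12 end [371.3 327.    7.4] -0.04
t 33.5 pos [371.8 325.8  35.6] yaw -0.041 w 23.3 tilt 0.05
[-0.01, -0.02, 0.47, -0.01] max 0.47 end [371.3 327.    7.4] -0.04
```

{"api": "step_arm", "payload": {
  "series": [0, -0.02, 0.15, 0, 0, 0, 0.15, 0, 0, 0, 0.1, 0, 0, 0, 0.05, 0, 0, 0, 0.02, 0, 0, 0, 0, 0]
}}

```text
time_s: 34.2
ee_pos: [371.7, 326.9, 7.0]
ee_rot: [1.0, -0.02, 0.0, -0.0]
contact_force: [0.4, -1.2, -2.1]
width: 23.6
finger_force: 30.0
```

{"api": "step_arm", "payload": {
  "series": [0, 0, 0, 0, 0, 0, 0, 0, 0, 0, -0.1, 0, 0, 0, -0.4, 0, 0, 0, -0.5, 0, 0, 0, -0.7, 0, 0, 0, -0.7, 0],
  "hand": 50
}}

```text
time_s: 35.08
ee_pos: [371.5, 326.7, 152.7]
ee_rot: [1.0, -0.02, 0.0, -0.0]
contact_force: [0.4, 0.2, -0.5]
width: 49.8
finger_force: 0.0
```

```bash
python3 - <<'E'
from zfit import *
for n in("top","scene"):
    c=ctrl.capture(n);P=cloud(c)
    k,cf=mask(c,"fork");print(n,"fork",cf,k.sum(),fit([(c,k)],FORK,4,20,(369,327),[-.04]),np.median(P[k][:,2]))
    for nm,s in(("R",(585.7,-117.9,-.038)),("B",(612.6,37.6,.156))):
        d=(P[...,0]-s[0])*np.cos(s[2])+(P[...,1]-s[1])*np.sin(s[2]);l=-(P[...,0]-s[0])*np.sin(s[2])+(P[...,1]-s[1])*np.cos(s[2])
        m=(d>35)&(d<72)&(abs(l)<15)&(P[...,2]>88)&(P[...,2]<110);print(nm,"handle d,l",np.round([d[m].mean(),l[m].mean(),np.median(P[m][:,2])],1),np.round(np.percentile(l[m],[5,95]),1))
        m=(d<-14)&(d>-70)&(abs(l)<40)&(P[...,2]>58)&(P[...,2]<75);print("  spine",np.percentile(d[m&(abs(l)>18)],[5,50,95]))
        g=ctrl.spot_point(c,"grip_red" if nm=="R" else "grip_blue")
        for x in g[:2]:print("  grip net",onz(c,[x["at"][::-1]],80)[0][:2].round(1),round(x["confidence"],2))
    for t in ("clip_yellow",):
        print(t,[(x["confidence"],x["at"]) for x in ctrl.spot_point(c,t)])
for s in((585.7,-117.9,-.038),(612.6,37.6,.156)): print(s[0]+52*np.cos(s[2]),s[1]+52*np.sin(s[2]))
E
```

```text
top fork 0.57 1597 (array([ 3.69e+02,  3.27e+02, -4.00e-02]), np.float64(1.0)) 51.64660843630122
R handle d,l [51.1  0.8 96.8] [-4.3  5.7]
  spine [-31.61393034 -26.13532532 -17.35027861]
  grip net [ 643.  -125.1] 0.38
B handle d,l [49.8  0.4 97.2] [-4.3  5.1]
  spine [-32.54359399 -26.20688892 -18.65945822]
  grip net [669.4  42.8] 0.64
clip_yellow []Traceback (most recent call last):
  File "<stdin>", line 4, in <module>
AttributeError: 'NoneType' object has no attribute 'sum'
```

```bash
python3 plan.py 637.7 -119.5 150 -.038 14 | tr ']' '\n'
```

```text
t 35.4 pos [371.1 326.5 149.7
 yaw -0.04 w 50.1 tilt 0.11
[0.34, 0.52, -0.0, -0.0, 0.34, 0.52, -0.0, -0.0, 0.34, 0.52, -0.0, -0.0, 0.34, 0.52, -0.0, -0.0, 0.34, 0.52, -0.0, -0.0, 0.34, 0.52, -0.0, -0.0, 0.34, 0.52, -0.0, -0.0, 0.34, 0.52, -0.0, -0.0, 0.34, 0.51, -0.0, -0.0, 0.34, 0.52, -0.0, -0.01, 0.33, 0.51, -0.0, -0.0, 0.34, 0.52, -0.0, -0.01, 0.33, 0.51, -0.0, -0.0, 0.34, 0.52, -0.0, -0.01
 max 0.52 end [ 637.9 -119.6  149.7
 -0.038
```

{"api": "step_arm", "payload": {
  "series": [0.34, 0.52, 0, 0, 0.34, 0.52, 0, 0, 0.34, 0.52, 0, 0, 0.34, 0.52, 0, 0, 0.34, 0.52, 0, 0, 0.34, 0.52, 0, 0, 0.34, 0.52, 0, 0, 0.34, 0.52, 0, 0],
  "hand": 36
}}

```text
time_s: 36.42
ee_pos: [524.7, 69.6, 149.7]
ee_rot: [1.0, -0.02, -0.001, 0.0]
contact_force: [0.5, -0.3, -0.1]
width: 36.1
finger_force: 0.0
```

{"api": "step_arm", "payload": {
  "series": [0.34, 0.52, 0, 0, 0.34, 0.52, 0, 0, 0.34, 0.52, 0, 0, 0.34, 0.52, 0, 0, 0.33, 0.51, 0, 0, 0.33, 0.51, 0, 0, 0, 0, 0, 0]
}}

```text
time_s: 37.3
ee_pos: [638.1, -121.7, 148.8]
ee_rot: [1.0, -0.021, -0.001, -0.0]
contact_force: [-0.4, 0.3, -0.4]
width: 35.8
finger_force: 0.0
```

```bash
python3 plan.py 637.7 -119.5 68 -.038 5; python3 - <<'E'
from zfit import *
c=ctrl.capture("scene");save(c,"pr1.png",(160,140,310,290),4)
c=ctrl.capture("top");k,cf=mask(c,"fork");P=cloud(c);print("fork",cf,k.sum(),fit([(c,k)],FORK,4,20,(369,327),[-.04]),np.median(P[k][:,2]))
E
```

```text
t 37.3 pos [ 638.1 -121.7  148.8] yaw -0.043 w 35.8 tilt 0.14
[-0.0, -0.01, 0.27, -0.01, -0.0, -0.01, 0.27, -0.01, -0.0, -0.01, 0.27, -0.01, -0.0, -0.0, 0.27, -0.01, -0.01, -0.01, 0.27, -0.01] max 0.27 end [ 637.6 -119.3   67.8] -0.038
fork 0.56 861 (array([ 3.70931018e+02,  3.24682769e+02, -2.18953653e-02]), np.float64(0.08273317552750417)) 18.489694872716882
```

View pics/pr1.png

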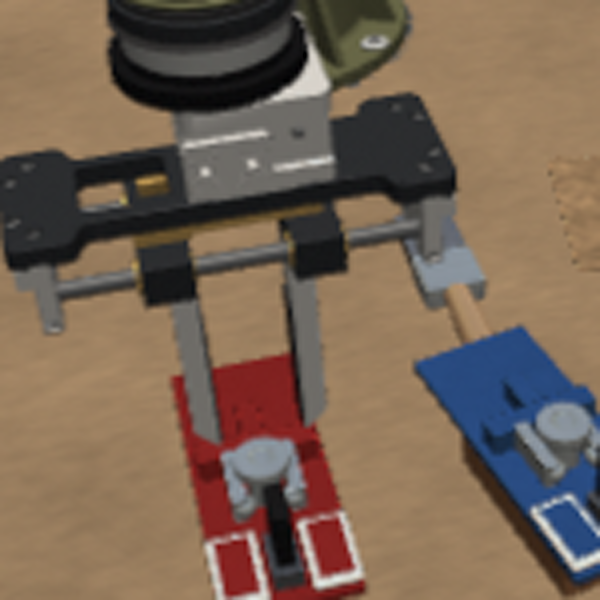

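The fork lies on its mat (fit x 371, y 325). The open gripper hangs above the red handle (283,520) and its fingers straddle it in y. I'm going down.

{"api": "step_arm", "payload": {
  "series": [0, 0, 0.3, 0, 0, 0, 0.3, 0, 0, 0, 0.3, 0, 0, 0, 0.25, 0, 0, 0, 0.15, 0, 0, 0, 0.05, 0, 0, 0, 0, 0, 0, 0, 0, 0]
}}

```text
time_s: 38.45
ee_pos: [638.4, -120.0, 70.4]
ee_rot: [1.0, -0.02, 0.0, 0.0]
contact_force: [0.3, 0.4, 0.4]
width: 36.0
finger_force: 0.0
```

```bash
python3 plan.py 637.7 -119.5 68 -.038 1
```

```text
t 38.5 pos [ 638.4 -120.    70.4] yaw -0.04 w 36.0 tilt 0.05
[-0.01, -0.01, 0.04, -0.03] max 0.04 end [ 637.8 -119.3   68. ] -0.038
```

{"api": "step_arm", "payload": {
  "series": [-0.01, -0.01, 0.04, 0, 0, 0, 0, 0, 0, 0, 0, 0]
}}

```text
time_s: 38.83
ee_pos: [637.6, -119.3, 67.5]
ee_rot: [1.0, -0.02, 0.0, -0.0]
contact_force: [0.7, 0.2, 0.1]
width: 35.8
finger_force: 0.0
```

{"api": "step_arm", "payload": {
  "series": [0, 0, 0, 0, 0, 0, 0, 0, 0, 0, 0, 0, 0, 0, 0, 0],
  "hand": 0
}}

```text
time_s: 39.33
ee_pos: [637.6, -119.4, 67.5]
ee_rot: [1.0, -0.02, 0.0, 0.0]
contact_force: [0.1, -1.5, -0.5]
width: 9.5
finger_force: 30.0
```

{"api": "step_arm", "payload": {
  "series": [0, 0, -0.04, 0, 0, 0, -0.04, 0, 0, 0, -0.04, 0, 0, 0, -0.04, 0, 0, 0, -0.03, 0, 0, 0, 0, 0, 0, 0, 0, 0]
}}

```text
time_s: 40.2
ee_pos: [637.5, -119.4, 78.6]
ee_rot: [1.0, -0.02, -0.0, 0.0]
contact_force: [1.0, -3.4, -5.0]
width: 9.7
finger_force: 30.0
```

{"api": "step_arm", "payload": {
  "series": [0, 0, -0.03, 0, 0, 0, -0.03, 0, 0, 0, -0.03, 0, 0, 0, -0.03, 0, 0, 0, 0, 0, 0, 0, 0, 0]
}}

```text
time_s: 40.95
ee_pos: [637.4, -119.3, 85.8]
ee_rot: [1.0, -0.02, -0.0, -0.0]
contact_force: [0.3, -4.4, -9.2]
width: 10.0
finger_force: 30.0
```

```bash
cat > chk.py <<'E'
from zfit import *
import sys
s=eval(sys.argv[1]);c=ctrl.capture("scene");P=cloud(c)
d=(P[...,0]-s[0])*np.cos(s[2])+(P[...,1]-s[1])*np.sin(s[2]);l=-(P[...,0]-s[0])*np.sin(s[2])+(P[...,1]-s[1])*np.cos(s[2])
m=(d>60)&(d<75)&(abs(l)>13)&(abs(l)<34);m2=(d>30)&(d<72)&(abs(l)<6)
print("tray z",np.round(np.percentile(P[m][:,2],[25,50,75]),1),"handle top",np.round(np.percentile(P[m2][:,2],98),1))
f=c["frame"].astype(int);w=(f.min(2)>140)&(d>40)&(d<75)&(abs(l)<9)&(P[...,2]>45);print("white px",w.sum(),np.round(np.percentile(P[w][:,2],[2,98]),1) if w.any() else "")
o=ctrl.get_obs();print(o["ee_pos"],o["contact_force"],o["time_s"])
if len(sys.argv)>2: save(c,sys.argv[2],tuple(int(v) for v in sys.argv[3].split(",")),5)
E
python3 chk.py "(585.7,-117.9,-.038)"
```

```text
tray z [206.8 248.6 321.4] handle top 392.7
white px 31 [ 72.5 252.8]
[ 637.42123585 -119.31021014   85.82890762] [  0.5824401   -4.37279782 -10.90318142] 41.0
```

{"api": "step_arm", "payload": {
  "series": [0, 0, 0, 0, 0, 0, 0, 0, 0, 0, 0, 0, 0, 0, 0, 0, 0, 0, 0, 0, 0, 0, 0, 0, 0, 0, 0, 0, 0, 0, 0, 0]
}}

```text
time_s: 42.0
ee_pos: [637.5, -119.3, 86.0]
ee_rot: [1.0, -0.02, -0.0, -0.0]
contact_force: [-2.1, -4.7, -10.1]
width: 9.8
finger_force: 30.0
```

{"api": "step_arm", "payload": {
  "series": [0, 0, 0, 0, 0, 0, 0, 0, 0, 0, 0, 0]
}}

```text
time_s: 42.38
ee_pos: [637.5, -119.3, 86.0]
ee_rot: [1.0, -0.02, -0.0, -0.0]
contact_force: [-1.7, -4.8, -10.7]
width: 10.0
finger_force: 30.0
```

{"api": "step_arm", "payload": {
  "series": [0, 0, 0.06, 0, 0, 0, 0.06, 0, 0, 0, 0.06, 0, 0, 0, 0.06, 0, 0, 0, 0.06, 0, 0, 0, 0.01, 0, 0, 0, 0, 0]
}}

```text
time_s: 43.25
ee_pos: [637.7, -119.4, 68.5]
ee_rot: [1.0, -0.02, 0.0, 0.0]
contact_force: [-5.4, -3.3, -1.4]
width: 9.8
finger_force: 30.0
```

{"api": "step_arm", "payload": {
  "series": [0, 0, 0.02, 0, 0, 0, 0, 0]
}}

```text
time_s: 43.5
ee_pos: [637.8, -119.3, 67.5]
ee_rot: [1.0, -0.02, 0.0, 0.0]
contact_force: [-6.2, -3.7, 0.4]
width: 10.2
finger_force: 30.0
```

{"api": "step_arm", "payload": {
  "series": [0, 0, 0, 0, 0, 0, 0, 0, 0, 0, 0, 0, 0, 0, -0.2, 0, 0, 0, -0.4, 0, 0, 0, -0.5, 0, 0, 0, -0.4, 0],
  "hand": 36
}}

```text
time_s: 44.38
ee_pos: [637.9, -119.3, 158.6]
ee_rot: [1.0, -0.02, 0.001, 0.0]
contact_force: [-0.4, 0.6, 0.2]
width: 36.2
finger_force: 0.0
```

```bash
python3 chk.py "(585.7,-117.9,-.038)" pr2.png 160,160,310,280; python3 plan.py 664 45.9 150 .156 8
```

```text
tray z [231.3 316.  393.1] handle top 465.8
white px 24 [309.8 325.1]
[ 638.88848731 -119.55464489  161.9203608 ] [1.59231717 0.50167183 3.35489885] 44.425
t 44.4 pos [ 638.9 -119.6  161.9] yaw -0.04 w 36.0 tilt 0.35
[0.04, -0.35, 0.02, -0.28, 0.05, -0.35, 0.03, -0.28, 0.05, -0.34, 0.02, -0.28, 0.06, -0.34, 0.03, -0.28, 0.07, -0.34, 0.02, -0.28, 0.08, -0.34, 0.03, -0.28, 0.09, -0.34, 0.02, -0.29, 0.1, -0.33, 0.03, -0.28] max 0.35 end [663.9  45.8 149.9] 0.156
```

View pics/pr2.png

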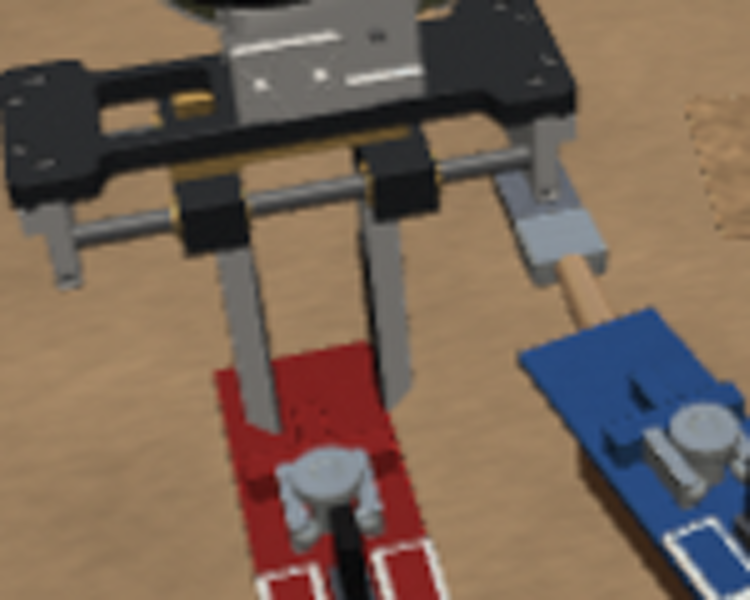

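The gripper has let go of the red handle (345,545), which is still upright, and the clip is still around the post. On to blue.

{"api": "step_arm", "payload": {
  "series": [0.04, -0.35, 0.02, -0.28, 0.05, -0.35, 0.03, -0.28, 0.05, -0.34, 0.02, -0.28, 0.06, -0.34, 0.03, -0.28, 0.07, -0.34, 0.02, -0.28, 0.08, -0.34, 0.03, -0.28, 0.09, -0.34, 0.02, -0.29, 0.1, -0.33, 0.03, -0.28]
}}

```text
time_s: 45.42
ee_pos: [662.8, 47.5, 144.2]
ee_rot: [0.997, 0.079, 0.0, 0.0]
contact_force: [-0.6, 0.2, 0.7]
width: 36.0
finger_force: 0.0
```

{"api": "step_arm", "payload": {
  "series": [0, 0, 0, 0, 0, 0, 0, 0]
}}

```text
time_s: 45.68
ee_pos: [662.6, 45.7, 144.2]
ee_rot: [0.997, 0.078, -0.0, 0.0]
contact_force: [-0.4, 0.4, -0.2]
width: 36.2
finger_force: 0.0
```

```bash
python3 plan.py 664 45.9 68 .156 4;  python3 - <<'E'
from zfit import *
c=ctrl.capture("scene");P=cloud(c)
for s in((585.7,-117.9,-.038),(612.6,37.6,.156)):
    d=(P[...,0]-s[0])*np.cos(s[2])+(P[...,1]-s[1])*np.sin(s[2]);l=-(P[...,0]-s[0])*np.sin(s[2])+(P[...,1]-s[1])*np.cos(s[2])
    m=(d>30)&(d<75)&(abs(l)<14)&(P[...,2]>70)&(P[...,2]<110)
    m3=(d>60)&(d<75)&(abs(l)>13)&(abs(l)<34)&(P[...,2]>40)&(P[...,2]<90)
    print("top z",np.round(np.percentile(P[m][:,2],[50,95]),1),m.sum(),"tray",np.median(P[m3][:,2]))
E
```

```text
t 45.7 pos [662.6  45.7 144.2] yaw 0.155 w 36.2 tilt 0.01
[0.01, -0.0, 0.32, -0.0, 0.0, -0.0, 0.32, -0.0, 0.01, -0.0, 0.32, -0.0, 0.0, -0.0, 0.31, -0.01] max 0.32 end [663.8  45.9  68. ] 0.156
top z [93.5 98. ] 107 tray 53.36245107114303
top z [88.8 98. ] 141 tray 53.41228080493056
```

{"api": "step_arm", "payload": {
  "series": [0.01, 0, 0.3, 0, 0.01, 0, 0.3, 0, 0, 0, 0.3, 0, 0, 0, 0.2, 0, 0, 0, 0.12, 0, 0, 0, 0.05, 0, 0, 0, 0, 0, 0, 0, 0, 0]
}}

```text
time_s: 46.72
ee_pos: [664.0, 46.3, 68.6]
ee_rot: [0.997, 0.078, 0.0, 0.0]
contact_force: [-0.7, -0.2, -0.3]
width: 35.9
finger_force: 0.0
```

{"api": "step_arm", "payload": {
  "series": [0, 0, 0, 0, 0, 0, 0, 0, 0, 0, 0, 0, 0, 0, 0, 0],
  "hand": 0
}}

```text
time_s: 47.22
ee_pos: [663.9, 46.0, 68.1]
ee_rot: [0.997, 0.078, 0.0, 0.0]
contact_force: [0.8, -2.6, -0.3]
width: 9.8
finger_force: 30.0
```

{"api": "step_arm", "payload": {
  "series": [0, 0, -0.05, 0, 0, 0, -0.05, 0, 0, 0, -0.05, 0, 0, 0, -0.05, 0, 0, 0, -0.05, 0, 0, 0, 0, 0, 0, 0, 0, 0]
}}

```text
time_s: 48.1
ee_pos: [663.7, 46.0, 82.6]
ee_rot: [0.997, 0.078, -0.0, 0.0]
contact_force: [3.1, -4.2, -7.4]
width: 9.6
finger_force: 30.0
```

{"api": "step_arm", "payload": {
  "series": [0, 0, -0.03, 0, 0, 0, -0.03, 0, 0, 0, 0, 0, 0, 0, 0, 0, 0, 0, 0, 0, 0, 0, 0, 0, 0, 0, 0, 0, 0, 0, 0, 0]
}}

```text
time_s: 49.1
ee_pos: [663.6, 46.0, 85.9]
ee_rot: [0.997, 0.078, -0.0, 0.0]
contact_force: [2.9, -4.1, -9.2]
width: 9.6
finger_force: 30.0
```

{"api": "step_arm", "payload": {
  "series": [0, 0, 0, 0, 0, 0, 0, 0, 0, 0, 0, 0, 0, 0, 0, 0, 0, 0, 0, 0]
}}

```text
time_s: 49.72
ee_pos: [663.6, 46.1, 85.9]
ee_rot: [0.997, 0.078, -0.0, 0.0]
contact_force: [4.2, -4.5, -9.1]
width: 9.9
finger_force: 30.0
```

```bash
python3 - <<'E'
from h import *
c=ctrl.capture("scene");save(c,"pb.png",(220,130,350,290),3.7);print(ctrl.get_obs()["contact_force"])
E
```

```text
[ 3.79233504 -4.42724091 -9.93748036]
```

View pics/pb.png

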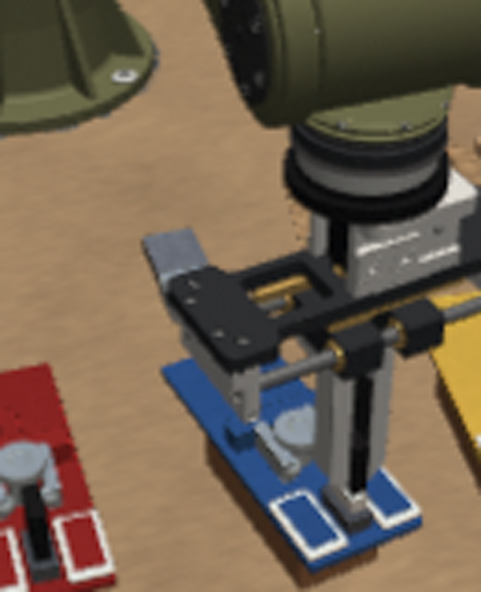

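The white band shows clear of the dark collar at about (350,497). It has been held for more than a second at 9–10 N, an extension of about 13–14 mm. I'm letting it back down.

{"api": "step_arm", "payload": {
  "series": [0, 0, 0.06, 0, 0, 0, 0.06, 0, 0, 0, 0.06, 0, 0, 0, 0.06, 0, 0, 0, 0.05, 0, 0, 0, 0.01, 0, 0, 0, 0, 0, 0, 0, 0, 0]
}}

```text
time_s: 50.78
ee_pos: [663.8, 46.1, 69.0]
ee_rot: [0.997, 0.078, 0.0, 0.0]
contact_force: [0.8, -4.4, -0.6]
width: 9.7
finger_force: 30.0
```

{"api": "step_arm", "payload": {
  "series": [0, 0, 0, 0, 0, 0, 0, 0, 0, 0, 0, 0, 0, 0, -0.2, 0, 0, 0, -0.4, 0, 0, 0, -0.5, 0, 0, 0, -0.4, 0],
  "hand": 36
}}

```text
time_s: 51.65
ee_pos: [664.0, 46.3, 161.0]
ee_rot: [0.997, 0.078, 0.001, -0.0]
contact_force: [0.5, -0.1, -0.2]
width: 35.9
finger_force: 0.0
```

{"api": "step_arm", "payload": {
  "series": [-0.3, 0, -0.3, 0, -0.6, 0, -0.3, 0, -0.6, 0, 0, 0, -0.6, 0, 0, 0, -0.6, 0, 0, 0, -0.3, 0, 0, 0, 0, 0, 0, 0, 0, 0, 0, 0]
}}

```text
time_s: 52.65
ee_pos: [486.7, 18.4, 195.1]
ee_rot: [0.997, 0.078, 0.0, 0.0]
contact_force: [-0.2, 0.7, -0.3]
width: 36.2
finger_force: 0.0
```

```bash
python3 - <<'E'
from zfit import *
for n in("scene","top"):
    c=ctrl.capture(n);P=cloud(c)
    for s in((585.7,-117.9,-.038),(612.6,37.6,.156)):
        d=(P[...,0]-s[0])*np.cos(s[2])+(P[...,1]-s[1])*np.sin(s[2]);l=-(P[...,0]-s[0])*np.sin(s[2])+(P[...,1]-s[1])*np.cos(s[2])
        m=(d>30)&(d<75)&(abs(l)<14)&(P[...,2]>70)&(P[...,2]<125)
        m4=(d<-14)&(d>-70)&(abs(l)<40)&(P[...,2]>58)&(P[...,2]<75)&(abs(l)>18)
        print(n,"handle z",np.round(np.percentile(P[m][:,2],95),1) if m.any() else 0,"spine",np.percentile(d[m4],[5,50,95]) if m4.any() else 0)
    k,cf=mask(c,"fork")
    if k is not None: print("fork",cf,fit([(c,k)],FORK,4,20,(371,325),[-.04]))
    for t in("bottle","tub","brush"): print(t,[x["at"] for x in ctrl.spot_point(c,t)][:1])
o=ctrl.get_obs();print(o["time_s"],o["ee_pos"],o["width"])
E
```

```text
scene handle z 98.4 spine [-31.0195187  -22.57411668 -18.31931732]
scene handle z 98.3 spine [-31.16197565 -22.81548729 -18.48790419]
fork 0.64 (array([ 3.69617598e+02,  3.26388308e+02, -6.31195813e-02]), np.float64(0.18588256653423899))
bottle [[323.1, 146.9]]
tub [[228.3, 418.7]]
brush [[213.7, 274.8]]
top handle z 100.9 spine [-31.35927512 -25.02426106 -17.72498299]
top handle z 102.8 spine [-22.70562379 -18.16315759 -14.98316877]
fork 0.85 (array([ 3.70762358e+02,  3.25536067e+02, -2.41969531e-02]), np.float64(0.13172150415685416))
bottle [[175.3, 401.4]]
tub [[209.3, 164.7]]
brush [[172.8, 347.0]]
53.15 [486.02893593  18.31976747 194.6023364 ] 36.06590673265631
```

```bash
python3 - <<'E'
from h import *
def blobs(f,tag):
    h=cv2.cvtColor(f,cv2.COLOR_BGR2HSV);m=cv2.inRange(h,(20,190,120),(32,255,255))
    n,_,st,ce=cv2.connectedComponentsWithStats(m)
    print(tag,[(st[i,4],ce[i].round().tolist()) for i in range(1,n) if st[i,4]>25])
for n in("top","scene"):
    blobs(cv2.imread(f"pics/{n}0.png"),n+"0 (x1.4)");blobs(ctrl.capture(n)["frame"],n)
E
```

```text
top0 (x1.4) [(np.int32(167), [244.0, 208.0]), (np.int32(110), [260.0, 211.0]), (np.int32(126), [318.0, 236.0]), (np.int32(130), [342.0, 239.0]), (np.int32(2514), [324.0, 286.0])]
top [(np.int32(87), [174.0, 148.0]), (np.int32(66), [186.0, 150.0]), (np.int32(67), [227.0, 168.0]), (np.int32(65), [244.0, 171.0]), (np.int32(1292), [231.0, 204.0])]
scene0 (x1.4) []
scene []
```

There is no yellow clip: the only yellow blobs are the yellow tray and the paint palette. Handing in.

```bash
python3 -c "
from workcell import ctrl
print(ctrl.finish_job())"
```

```text
the job is handed in; nothing more can be done
None
```

I pushed the red and blue clips home with the fork, proved red and then blue, laid the fork back on its mat and handed the job in at about 53 s; there was no yellow clip on the table, so the yellow tray was left alone.

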